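# Strip a gas hob for a spark check

### The arm

A 6-joint arm with a two-finger parallel gripper is mounted at the origin on the work surface. World frame = base frame: x ahead of the robot, y to its left, z up, the work surface at z = 0. Lengths are in mm, angles in rad, forces in N, time in s.
With the tool pointing down it reaches from about 275 to 1000 mm from the base axis. Payload 8.4 kg.
Tool frame: the origin (TCP) lies between the finger pads; the fingertips stand 25 mm ahead of it and the grasp point (between the pads) lies 6 mm ahead of it; z points along the fingers, y is the line along which they close (so a half turn about z gives the same grasp; the last joint's range is limited). The gripper opens to 85 mm and grips with 20 to 120 N. Pads are 22 mm wide; open, the fingers measure 114 mm over their backs; the gripper's body (76 mm by 85 mm) begins 54 mm behind the grasp point. The pads swing forward as they close: fully open they stand 13 mm farther back than shut.
Start: joints at [1.169, 0.353, 1.633, -0, 1.155, -0.002], TCP at [243.27, 575.715, 256.281] pointing down, gripper open.
Joint ranges: [-2.63, 2.63], [-0.92, 2.1], [0.06, 2.66], [-1.3, 4.44], [0, 2.69], [-3.02, 3.02]. Speed limits (rad/s): [2.22, 2.22, 2.79, 3.14, 3.14, 3.14].

### API

Orientations are given as [roll, pitch, yaw] about the fixed x, y, z axes, in that order (R = Rz(yaw) Ry(pitch) Rx(roll)).
In Python, from rig import r, eyes, workorder gives the robot as it stands. The module is installed in compiled form; this text tells all that it offers.
- The arm moves only by the tool step_arm, never from a script. Its argument "moves" is a list of rows, each an object of numbers: "tx", "ty", "tz": the shift along the tool's x, y, z scaled (see below); "ax", "ay", "az": the turn, a rotation vector about the tool's x, y, z scaled (see below). In form: [{"tx": .., "ty": .., "tz": .., "ax": .., "ay": .., "az": ..}, ...]. A call has 1 to 5 rows; each row shifts and turns the commanded pose from where the row before left it, along the tool's axes as they then stand; what a row does not reach is not made up. The controller multiplies each number of a shift by 25 mm and each number of a turn by 90 degrees. A row lasts 1/8 s, in which the tool goes at most 62.5 mm and 10.7 degrees, less where a joint would pass 70% of its speed; a pose out of reach is approached as far as the arm can. A call with a number of a shift or a turn outside -1 to 1 is refused whole. A call with a gripper value outside its range is refused whole. "gripper" is the opening, from 0 (shut) to 1 (fully open), set as the call begins (left out, the last holds). The fingers move at their own pace and stop on an object; "newtons" is the grip in N (left out, the last holds). Time passes only in rows, so rows that do not move let the fingers close. It gives the time, the measured TCP pose, the force, the opening and the grip force at its end, in the units of the state.
- r.sense(): the state, without advancing time (a new reading comes with each control period).
- eyes.grab_frame(name): name is "scene" or "top"; returns (picture, depth): 420x560x3 uint8, red, green, blue; 420x560 float32, mm along the optical axis (not along the pixel's ray), 0 where there is no reading.
- eyes.camera_info(name): a dict with "intrinsics" (3x3 intrinsics, pixels), "k1" (the pictures are not rectified: a ray, as slopes to the right and down, at radius r is drawn at 1 + k1 r^2 times it, then the intrinsics apply), "cam_to_world" (4x4, takes a point from camera to world coordinates). Camera axes: x right, y up, looking along -z (the intrinsics and any distortion apply to the point x, -y, -z); pixel columns grow to the right and rows downward; lengths in mm; the calibration is good to about 2 mm. A picture is of the moment at which its call begins. camera_info takes no time and is no camera call.
- workorder.sign_off(): hands the job in; it is judged then, once.
The state is a dict: "clock": time; "qpos": joint angles; "qvel": joint speeds; "joint_efforts": joint torques, N m; "eef_pos": TCP position; "tcp_rot": TCP orientation; "contact_force": force on the tool from outside, world axes, zero at the start; "wrist_torque": the same for the moment, N m; "opening": opening from 0.0 (shut) to 1.0 (fully open); "grasp_force": force on a finger pad.
Only numpy, scipy, OpenCV 4.12 (cv2) and the standard library are available. Lean on these libraries where they do the work, as an engineer would, in place of code of your own. Each camera call takes 0.05 s, during which the arm holds its last target. There are 200 camera calls.

### The job

Get the hob ready for a spark check: first turn all four control knobs clockwise until they are fully off, then lift off every burner cap that is still on the hob and lay it flat in the organiser tray, one to a compartment. When all the caps are in the tray, press the ignition button fully in, hold it there for two seconds so that I can look at the electrodes, and let it go; never press it while a knob is still open, and do not disturb the polish tin, the coffee pot or the brush.

Things in the scene. Friction and masses are not known exactly. Their poses are not given: they have to be found in the camera images.
- hob: Cold gas hob: flat steel plate 460 (its x) x 530 (its y) x 10 mm on the counter; origin at the centre of its underside, z up. Four equal burner heads at hob-frame (x, y) = (-95,-120), (-95,80), (95,-120), (95,80) mm: 62 mm across, 20 mm tall above the plate, with a 48 mm crown rising to 30 mm above it. Some burners are already bare. The knob row is on its +y side.
- tray: Loose white plastic organiser tray on the counter, 250 (its x) x 187 (its y) x 32 mm, 0.7 kg, floor and walls 4 mm thick; a cross of dividers 24 mm above its floor makes four compartments, each 119 (x) x 87 mm (y), centred at (+-61.5, +-45.7) mm in its frame. Each takes one cap lying flat, not two. Origin at the centre of its underside, z up.
- cap1: Loose dark steel burner cap, round, 66 mm across, 18 mm tall, about 0.2 kg; flat top, hollow below (recess 56 mm across, 9 mm deep), sitting loosely over the burner crown, its top 49 mm above the counter; lift it straight up 10 mm or more to free it. Origin at the centre of its lower rim, z up. Starts on the burner at hob-frame (-95, -120) mm. Absent in some starts (None).
- cap2: Loose dark steel burner cap, round, 66 mm across, 18 mm tall, about 0.2 kg; flat top, hollow below (recess 56 mm across, 9 mm deep), sitting loosely over the burner crown, its top 49 mm above the counter; lift it straight up 10 mm or more to free it. Origin at the centre of its lower rim, z up. Starts on the burner at hob-frame (-95, 80) mm. Absent in some starts (None).
- cap3: Loose dark steel burner cap, round, 66 mm across, 18 mm tall, about 0.2 kg; flat top, hollow below (recess 56 mm across, 9 mm deep), sitting loosely over the burner crown, its top 49 mm above the counter; lift it straight up 10 mm or more to free it. Origin at the centre of its lower rim, z up. Starts on the burner at hob-frame (95, -120) mm. Absent in some starts (None).
- cap4: Loose dark steel burner cap, round, 66 mm across, 18 mm tall, about 0.2 kg; flat top, hollow below (recess 56 mm across, 9 mm deep), sitting loosely over the burner crown, its top 49 mm above the counter; lift it straight up 10 mm or more to free it. Origin at the centre of its lower rim, z up. Starts on the burner at hob-frame (95, 80) mm. Absent in some starts (None).
- knob1 (a joint): Angle of hob control knob 1 in rad; it grows as the knob turns clockwise seen from above. Range 0 to 3.6; off is the clockwise end stop, 3.6, with the pointer at the mark on the plate beside the knob. Starts open, 0.8 to 2.4 short of the stop. Stays where left (friction about 0.04 N m).
- knob1_grip (a point): Point on the vertical axis of knob 1 at gripping height, 47 mm above the counter. A black disc 42 mm across carries a raised bar grip 14 mm wide, 40 mm long, 24 to 54 mm above the counter; the bar lies along this point's x axis and turns with the knob; a white line marks its pointer end. Knobs stand 70 mm apart along the hob's x at its y = 190 mm, knob1 nearest the robot.
- knob2 (a joint): Angle of hob control knob 2 in rad; it grows as the knob turns clockwise seen from above. Range 0 to 3.6; off is the clockwise end stop, 3.6, with the pointer at the mark on the plate beside the knob. Starts open, 0.8 to 2.4 short of the stop. Stays where left (friction about 0.04 N m).
- knob2_grip (a point): Point on the vertical axis of knob 2 at gripping height, 47 mm above the counter. A black disc 42 mm across carries a raised bar grip 14 mm wide, 40 mm long, 24 to 54 mm above the counter; the bar lies along this point's x axis and turns with the knob; a white line marks its pointer end. Knobs stand 70 mm apart along the hob's x at its y = 190 mm, knob1 nearest the robot.
- knob3 (a joint): Angle of hob control knob 3 in rad; it grows as the knob turns clockwise seen from above. Range 0 to 3.6; off is the clockwise end stop, 3.6, with the pointer at the mark on the plate beside the knob. Starts open, 0.8 to 2.4 short of the stop. Stays where left (friction about 0.04 N m).
- knob3_grip (a point): Point on the vertical axis of knob 3 at gripping height, 47 mm above the counter. A black disc 42 mm across carries a raised bar grip 14 mm wide, 40 mm long, 24 to 54 mm above the counter; the bar lies along this point's x axis and turns with the knob; a white line marks its pointer end. Knobs stand 70 mm apart along the hob's x at its y = 190 mm, knob1 nearest the robot.
- knob4 (a joint): Angle of hob control knob 4 in rad; it grows as the knob turns clockwise seen from above. Range 0 to 3.6; off is the clockwise end stop, 3.6, with the pointer at the mark on the plate beside the knob. Starts open, 0.8 to 2.4 short of the stop. Stays where left (friction about 0.04 N m).
- knob4_grip (a point): Point on the vertical axis of knob 4 at gripping height, 47 mm above the counter. A black disc 42 mm across carries a raised bar grip 14 mm wide, 40 mm long, 24 to 54 mm above the counter; the bar lies along this point's x axis and turns with the knob; a white line marks its pointer end. Knobs stand 70 mm apart along the hob's x at its y = 190 mm, knob1 nearest the robot.
- igniter (a joint): Travel of the spark ignition button in m: 0 out, 0.008 fully in (downwards). Sprung: about 1.5 N to start it, 5 N to hold it fully in; it returns when let go.
- igniter_top (a point): Centre of the top face of the ignition button (black, 24 mm across, in a low steel collar 40 mm across), 34 mm above the counter when out, moving down with it; in line with the knobs, 70 mm nearer the robot than knob1.
- tin: Bystander: small tin of polish, 62 mm across and 38 mm tall, standing on the hob between the burners. Origin at the centre of its underside. Leave it where it is.
- moka: Bystander: aluminium moka coffee pot, 168 mm tall, on the counter. Origin at the centre of its underside. Leave it where it is.
- brush: Bystander: wooden scrubbing brush 210 mm long, lying on the hob along its -y edge. Origin at the centre of its underside. Leave it where it is.
Mind the look-alikes: they are no part of the job. What is shaped like the cap2 but red is not meant. What is shaped like the cap4 but purple is not meant.

How it is judged (in metres and radians):
On the way, in this order (a step that is already met when the one before it is completed fails the run):
1. all four knobs are turned clockwise to the off stop (within 0.1 rad) (value of joint each of knob1, knob2, knob3, knob4 above 3.5 rad), for 0.2 s.
2. every cap lies flat on the floor of the tray, knobs still off (all of step 1 and x of cap1 in the frame of tray between -0.1 and 0.1 m and y of cap1 in the frame of tray between -0.07 and 0.07 m and ((angle between cap1's own z axis and vertical below 0.15 rad and z of cap1 in the frame of tray below 0.01 m) or (angle between cap1's own z axis and vertical above 2.99 rad and z of cap1 in the frame of tray below 0.028 m)) and x of cap2 in the frame of tray between -0.1 and 0.1 m and y of cap2 in the frame of tray between -0.07 and 0.07 m and ((angle between cap2's own z axis and vertical below 0.15 rad and z of cap2 in the frame of tray below 0.01 m) or (angle between cap2's own z axis and vertical above 2.99 rad and z of cap2 in the frame of tray below 0.028 m)) and x of cap3 in the frame of tray between -0.1 and 0.1 m and y of cap3 in the frame of tray between -0.07 and 0.07 m and ((angle between cap3's own z axis and vertical below 0.15 rad and z of cap3 in the frame of tray below 0.01 m) or (angle between cap3's own z axis and vertical above 2.99 rad and z of cap3 in the frame of tray below 0.028 m)) and x of cap4 in the frame of tray between -0.1 and 0.1 m and y of cap4 in the frame of tray between -0.07 and 0.07 m and ((angle between cap4's own z axis and vertical below 0.15 rad and z of cap4 in the frame of tray below 0.01 m) or (angle between cap4's own z axis and vertical above 2.99 rad and z of cap4 in the frame of tray below 0.028 m))), for 0.2 s.
3. the ignition button is held fully in (7 of its 8 mm or more) for 1.5 s, caps in the tray, knobs off (all of step 2 and value of joint igniter above 0.007 m), for 1.5 s.
At the end, for the whole second after the job is handed in: All four knobs are at the off stop (within 0.1 rad), every cap lies flat (within 0.15 rad, either way up) and at rest on the tray's floor, one to a compartment, and the ignition button is out again (within 1.5 mm) (all of step 2 and value of joint igniter below 0.0015 m and linear speed of each of cap1, cap2, cap3, cap4 below 0.02 m/s); the robot touches nothing.
It fails at once if the ignition button is pressed while a knob is open (value of joint igniter above 0.004 m and value of joint any of knob1, knob2, knob3, knob4 below 3.4 rad).
It fails at once if a bystander is pushed more than 50 mm or tipped over (distance of any of tin, moka, brush from where it was at the start of the episode above 0.05 m or angle between any of tin, moka, brush's own z axis and vertical above 0.6 rad).
Of cap1, cap2, cap3, cap4 only 2 to 4 are there at a start; the rules pass over those that are not, and their reading is None.
At some moment in a run one of tray may be knocked a few centimetres aside while the robot is not near it.
Once in a run the grip may slacken for a moment while it holds something.
It also fails if it takes over 210 s, if anything falls off the work surface, if the arm or the gripper's body presses on something with over 40 N, if the wrist force passes 120 N, or if a joint passes its speed limit or range.

## Working session

There is one attempt and no reset: what is moved stays moved. The work goes in short steps, Python scripts to look and compute and a tool call to move; the robot and the scene stay as the last step left them, time stands still between calls to the robot, and variables do not carry over. Pictures are saved under pics/ and viewed, at most 14 in all, crops included, and the job is handed in when it is done.

Besides the shell and the picture viewer there is one more tool, called after "Call:" as name([rows], argument=value, ...), one row to a line, values as JSON. step_arm: Moves the arm, as the interface text tells. Its arguments: {"type":"object","properties":{"moves":{"type":"array","items":{"type":"object","properties":{"tx":{"type":"number"},"ty":{"type":"number"},"tz":{"type":"number"},"ax":{"type":"number"},"ay":{"type":"number"},"az":{"type":"number"}}}},"gripper":{"type":"number"},"newtons":{"type":"number"}},"required":["moves"]}

```bash
mkdir -p pics
cat > h.py <<'E'
import numpy as np, cv2
from rig import r, eyes, workorder
def grab(n,f=None):
    p,d=eyes.grab_frame(n)
    if f: cv2.imwrite('pics/'+f,cv2.cvtColor(p,cv2.COLOR_RGB2BGR))
    return p,d
def ray(n,u,v):
    c=eyes.camera_info(n);K=np.array(c['intrinsics']);T=np.array(c['cam_to_world'])
    x=(u-K[0,2])/K[0,0];y=(v-K[1,2])/K[1,1];rd=np.hypot(x,y);q=rd
    for _ in range(20): q=rd/(1+c['k1']*q*q)
    s=q/rd if rd>0 else 1
    return T[:3,3],T[:3,:3]@np.array([x*s,-y*s,-1.])
def onz(n,u,v,z):
    o,d=ray(n,u,v);return o+d*(z-o[2])/d[2]
def atd(n,u,v,dep):
    o,d=ray(n,u,v);return o+d*dep
def pix(n,P):
    c=eyes.camera_info(n);K=np.array(c['intrinsics']);T=np.array(c['cam_to_world'])
    q=T[:3,:3].T@(np.array(P,float)-T[:3,3]);x=q[0]/-q[2];y=-q[1]/-q[2];k=1+c['k1']*(x*x+y*y)
    return K[0,0]*x*k+K[0,2],K[1,1]*y*k+K[1,2]
E
python3 - <<'E'
from h import *
np.set_printoptions(precision=3,suppress=True)
for n in('top','scene'):
    grab(n,n+'0.png');c=eyes.camera_info(n);print(n,c['k1'],np.array(c['intrinsics']).tolist());print(np.array(c['cam_to_world']))
print(r.sense())
E
```

```text
top -0.03058692206910974 [[433.50658291798754, 0.0, 280.4395781883691], [0.0, 433.50658291798754, 208.45068441997725], [0.0, 0.0, 1.0]]
[[  -0.022    0.996   -0.09   381.864]
 [  -1.      -0.022   -0.006  -58.626]
 [  -0.008    0.09     0.996 1206.551]
 [   0.       0.       0.       1.   ]]
scene -0.04589151142260769 [[512.6636108593055, 0.0, 276.3696702508874], [0.0, 512.6636108593055, 216.09087965085686], [0.0, 0.0, 1.0]]
[[   0.432   -0.621    0.654 1484.367]
 [   0.902    0.289   -0.321 -557.031]
 [   0.01     0.728    0.685 1118.745]
 [   0.       0.       0.       1.   ]]
{'clock': 0.1, 'qpos': array([ 1.169,  0.354,  1.634, -0.   ,  1.155, -0.002]), 'qvel': array([ 0.   , -0.002, -0.   , -0.   ,  0.   ,  0.001]), 'joint_efforts': array([ -0.002, -60.636, -34.282,  -0.   ,   0.004,   0.   ]), 'eef_pos': array([243.105, 575.338, 255.622]), 'tcp_rot': array([-3.14 ,  0.   ,  2.742]), 'contact_force': array([-0.559, -0.687, -0.628]), 'wrist_torque': array([-0.022, -0.005, -0.018]), 'grasp_force': 0.0, 'opening': 0.9988585783342516}
```

View pics/top0.png

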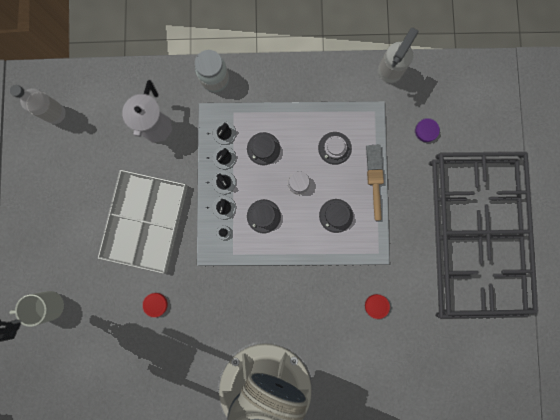

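View pics/scene0.png

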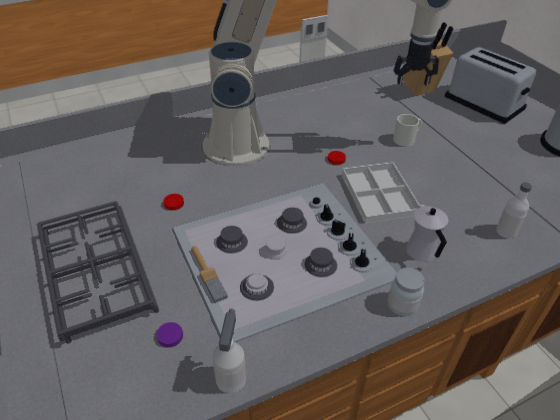

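The top view shows dark caps at (264,149), (264,216) and (337,216), and a bare burner at (335,148). The knobs are at about (224,132–208), the button at (224,234), and the tray around (143,222). Look-alikes are the two red caps at (155,305) and (377,306) and the purple one at (428,130). The scene view agrees on all of this. Next I'll measure and check in a close crop.

Run:
```python
from h import *
np.set_printoptions(precision=1,suppress=True)
p,d=grab('top'); ps,ds=grab('scene')
# world maps
def wmap(n,d):
    H,W=d.shape;P=np.zeros((H,W,3))
    for v in range(H):
        for u in range(W): P[v,u]=atd(n,u,v,d[v,u])
    return P
P=wmap('top',d);S=wmap('scene',ds);np.savez('w.npz',P=P,S=S,p=p,ps=ps)
# plate corners
hsv=cv2.cvtColor(p,cv2.COLOR_RGB2HSV)
m=((p.min(2)>115)).astype(np.uint8)
m[:, :196]=0;m[:,395:]=0;m[:95]=0;m[275:]=0
c=max(cv2.findContours(cv2.morphologyEx(m,cv2.MORPH_CLOSE,np.ones((15,15))),0,1)[0],key=cv2.contourArea)
w=np.array([onz('top',*q[0],10)[:2] for q in c],np.float32)
print('plate',cv2.minAreaRect(w),cv2.boundingRect(c))
for (u,v) in[(264,149),(264,216),(337,216)]:
    mm=np.zeros(m.shape,np.uint8);mm[v-20:v+20,u-20:u+20]=1
    q=P[(mm>0)&(abs(P[...,2]-49)<5)]; print('cap',q.mean(0),len(q),np.ptp(q,axis=0), cv2.minEnclosingCircle(q[:,:2].astype(np.float32)))
for (u,v) in[(224,132),(224,157),(223,183),(224,208),(224,234)]:
    q=P[v-12:v+13,u-12:u+13].reshape(-1,3);c0=np.median(q,0)
    q=q[q[:,2]>40] ;print('knob',len(q),q.mean(0) if len(q) else '',cv2.minAreaRect(q[:,:2].astype(np.float32)) if len(q)>4 else '')
q=P[165:280,95:190].reshape(-1,3);q=q[(q[:,2]>26)&(q[:,2]<40)];print('tray',len(q),cv2.minAreaRect(q[:,:2].astype(np.float32)))
a=cv2.resize(p[95:245,195:275],None,fx=5,fy=5,interpolation=cv2.INTER_CUBIC)[:, :]
b=cv2.resize(ps[180:280,300:390],None,fx=5,fy=5,interpolation=cv2.INTER_CUBIC)
H=600;a=cv2.resize(a,(320,600));b=cv2.resize(b,(470,522))
o=np.zeros((600,800,3),np.uint8);o[:,:320]=a;o[:522,325:795]=b
cv2.imwrite('pics/crop1.png',o[...,::-1])
```

```text
Traceback (most recent call last):
  File "h.py", line 16, in atd
    o,d=ray(n,u,v);return o+d*dep
        ~~~^^^^^^^
  File "h.py", line 8, in ray
    c=eyes.camera_info(n);K=np.array(c['intrinsics']);T=np.array(c['cam_to_world'])
ValueError: time passes only in moves, steps and waits
```

```bash
python3 - <<'E'
s=open('h.py').read()
s=s.replace("def ray","C={n:eyes.camera_info(n) for n in('top','scene')}\ndef wmap(n,d):\n    c=C[n];K=np.array(c['intrinsics']);T=np.array(c['cam_to_world']);H,W=d.shape\n    u,v=np.meshgrid(np.arange(W),np.arange(H));x=(u-K[0,2])/K[0,0];y=(v-K[1,2])/K[1,1];rd=np.hypot(x,y)+1e-9;q=rd\n    for _ in range(20): q=rd/(1+c['k1']*q*q)\n    s=q/rd\n    return T[:3,3]+(np.stack([x*s,-y*s,-np.ones_like(x)],-1)*d[...,None])@T[:3,:3].T\ndef ray",1)
i=s.index('def ray');s=s[:i]+s[i:].replace('eyes.camera_info(n)','C[n]')
open('h.py','w').write(s)
E
cat > m1.py <<'E'
from h import *
np.set_printoptions(precision=1,suppress=True)
p,d=grab('top'); ps,ds=grab('scene')
P=wmap('top',d);S=wmap('scene',ds);np.savez('w.npz',P=P,S=S,p=p,ps=ps)
m=((p.min(2)>115)).astype(np.uint8)
m[:, :196]=0;m[:,395:]=0;m[:95]=0;m[275:]=0
c=max(cv2.findContours(cv2.morphologyEx(m,cv2.MORPH_CLOSE,np.ones((15,15))),0,1)[0],key=cv2.contourArea)
w=np.array([onz('top',*q[0],10)[:2] for q in c],np.float32)
print('plate',cv2.minAreaRect(w),cv2.boundingRect(c))
for (u,v) in[(264,149),(264,216),(337,216)]:
    mm=np.zeros(m.shape,np.uint8);mm[v-20:v+20,u-20:u+20]=1
    q=P[(mm>0)&(abs(P[...,2]-49)<5)]; print('cap',q.mean(0),len(q),np.ptp(q,axis=0))
for (u,v) in[(224,132),(224,157),(223,183),(224,208),(224,234)]:
    q=P[v-12:v+13,u-12:u+13].reshape(-1,3)
    q=q[q[:,2]>40] ;print('knob',len(q),q.mean(0) if len(q) else '',cv2.minAreaRect(q[:,:2].astype(np.float32)) if len(q)>4 else '')
q=P[165:280,95:190].reshape(-1,3);q=q[(q[:,2]>26)&(q[:,2]<40)];print('tray',len(q),cv2.minAreaRect(q[:,:2].astype(np.float32)))
a=cv2.resize(p[95:245,195:275],(320,600),interpolation=cv2.INTER_CUBIC)
b=cv2.resize(ps[180:280,300:390],(470,522),interpolation=cv2.INTER_CUBIC)
o=np.zeros((600,800,3),np.uint8);o[:,:320]=a;o[:522,325:795]=b
cv2.imwrite('pics/crop1.png',o[...,::-1])
E
python3 m1.py
```

```text
plate ((560.7757568359375, -90.11044311523438), (554.4859619140625, 504.64019775390625), 88.58814239501953) (196, 95, 199, 180)
cap [658.3  -6.4  49.5] 437 [66.2 63.   9.8]
cap [471.   -2.6  49.5] 442 [62.2 62.1 10. ]
cap [ 468.  -203.1   49.4] 455 [64.9 64.3  9.6]
knob 93 [698.2  98.9  77.1] ((547.6044311523438, 33.60504150390625), (377.4969787597656, 37.438575744628906), 23.431184768676758)
knob 92 [627.3  98.2  89.5] ((509.90972900390625, 34.13555908203125), (313.8901672363281, 38.3983268737793), 28.946754455566406)
knob 81 [558.8  98.2  95.3] ((479.1279296875, 32.72669982910156), (266.4016418457031, 15.885330200195312), 39.792510986328125)
knob 87 [493.1 101.8  79.5] ((435.9966125488281, 34.72174835205078), (212.6038818359375, 37.095149993896484), 49.99315643310547)
knob 2 [ 381.9  -58.6 1206.6] 
tray 797 ((462.6874694824219, 329.91729736328125), (188.28053283691406, 251.2409210205078), 76.30658721923828)
```

View pics/crop1.png

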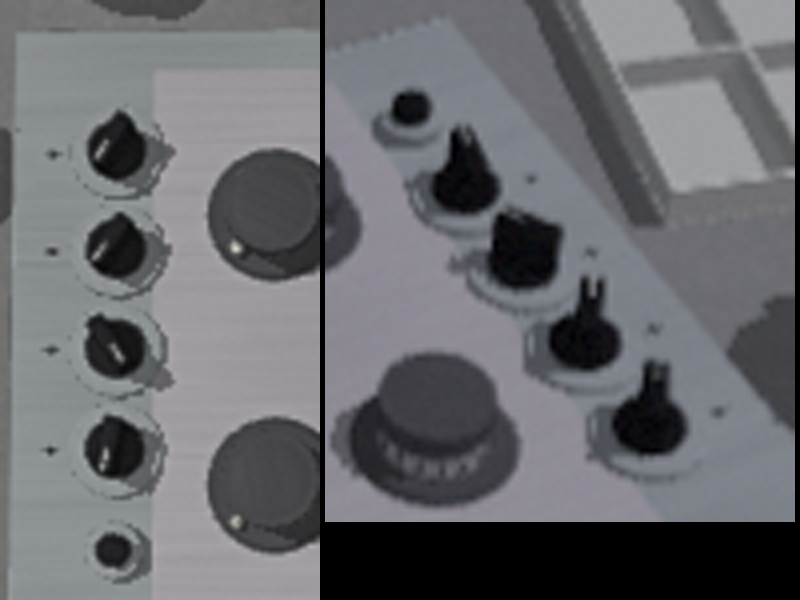

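The crop shows the dark caps at burner height and the knob pointers (white line): knobs 4 and 3 point lower-left, knob 2 lower-right, knob 1 nearly down. The off marks are on the left (+y), so each knob turns clockwise by roughly 0.8–2.2 rad. Now I'll measure the bar angles.

```bash
cat > m2.py <<'E'
from h import *
np.set_printoptions(precision=1,suppress=True)
w=np.load('w.npz');P,S,p,ps=[w[k] for k in('P','S','p','ps')]
hc=np.array([[-95,-120],[-95,80],[95,80]]);wc=np.array([[468,-203.1],[471,-2.6],[658.3,-6.4]])
M=(wc-wc.mean(0)).T@(hc-hc.mean(0));U,_,V=np.linalg.svd(M);R=U@V;t=wc.mean(0)-R@hc.mean(0)
print('hob',t,np.arctan2(R[1,0],R[0,0]))
for i in range(-1,4):
    # knobs spaced 70; estimate from pixel row 208->knob1
    n=i+1; g=np.array([[385,100],[491,100],[491,100]][0] if 0 else [491+70*(i),101])
    for nm,A,I in(('top',P,p),('sc',S,ps)):
        q=A[(np.hypot(A[...,0]-g[0],A[...,1]-g[1])<32)&(A[...,2]<70)]
        cc=I[(np.hypot(A[...,0]-g[0],A[...,1]-g[1])<32)&(A[...,2]<70)].max(1)
        dk=q[cc<60]; b=q[(q[:,2]>44)]
        if len(b)>5:
            e=cv2.PCACompute(b[:,:2].astype(np.float32),mean=None)
            wt=b[cc[q[:,2]>44]>85]
            print('knob',n,nm,len(b),b.mean(0),'ang',np.degrees(np.arctan2(e[1][0,1],e[1][0,0])),cv2.minAreaRect(b[:,:2].astype(np.float32)),'white',wt.mean(0) if len(wt) else '')
        else: 
            b=q[(q[:,2]>30)]; print('btn',n,nm,len(b),b.mean(0) if len(b) else '',q[:,2].max())
q=P[165:280,95:190].reshape(-1,3);q=q[(q[:,2]>26)&(q[:,2]<40)];(c,s,a)=cv2.minAreaRect(q[:,:2].astype(np.float32));print('tray',c,s,a)
E
python3 m2.py
```

```text
hob [563.9 -84.5] -0.013287661134534282
btn 0 top 55 [426.9 106.9  33.6] 37.85003982056878
btn 0 sc 17 [431.7 101.   32.9] 37.124305223136844
knob 1 top 82 [495.7 105.8  53.5] ang -11.230485 ((496.0982360839844, 106.41312408447266), (14.252599716186523, 39.06804275512695), 77.53080749511719) white [486.6 109.2  54.9]
knob 1 sc 47 [501.1 100.6  50. ] ang -12.743143 ((498.87353515625, 100.79610443115234), (14.615031242370605, 42.64741134643555), 77.79338073730469) white [487.6 107.   52.6]
knob 2 top 78 [565.6 104.3  52.6] ang 32.617252 ((566.6008911132812, 104.84901428222656), (40.88886260986328, 13.523513793945312), 32.86591339111328) white [562.6 101.3  53.7]
knob 2 sc 56 [571.2 100.2  49.7] ang 37.046883 ((570.4845581054688, 101.14961242675781), (37.98660659790039, 17.613109588623047), 30.736196517944336) white [569.8 103.6  50.2]
knob 3 top 82 [636.2 103.6  52.7] ang -36.9173 ((636.6271362304688, 104.36238098144531), (14.935872077941895, 40.064640045166016), 52.62525939941406) white [629.3 110.2  53.1]
knob 3 sc 52 [641.6  98.6  50.6] ang -36.452343 ((639.63525390625, 100.14723205566406), (13.311969757080078, 43.24427032470703), 51.84733581542969) white [633.3 107.3  51.3]
knob 4 top 81 [706.2 102.2  53.5] ang -33.787758 ((706.64453125, 103.40167236328125), (15.414113998413086, 39.30960464477539), 58.19464111328125) white [702.5 105.8  54.1]
knob 4 sc 56 [710.8  97.5  50.3] ang -33.93165 ((708.4285278320312, 98.62771606445312), (11.991419792175293, 43.691959381103516), 56.910499572753906) white [692.9 112.2  49. ]
tray (462.6874694824219, 329.91729736328125) (188.28053283691406, 251.2409210205078) 76.30658721923828
```

```bash
cat > go.py <<'E'
import sys;from rig import r;import numpy as np
s=r.sense();x,y,z,psi=[float(a) for a in sys.argv[1:5]]
p=np.array(s['eef_pos']);a=s['tcp_rot'][2];d=np.array([x,y,z])-p
tx=d[0]*np.cos(a)+d[1]*np.sin(a);ty=d[0]*np.sin(a)-d[1]*np.cos(a)
da=(np.degrees(a)-psi+180)%360-180
print('t',round(s['clock'],2),'pos',p.round(1),'psi',round(np.degrees(a),1),'rp',np.round(s['tcp_rot'][:2],3),'q6',round(s['qpos'][5],2),'open',round(s['opening'],3),'gf',round(s['grasp_force'],1))
print('units tx %.2f ty %.2f tz %.2f az %.3f'%(tx/25,ty/25,-d[2]/25,da/90))
E
python3 go.py 496 105.5 150 168
```

```text
t 0.3 pos [243.2 575.6 256. ] psi 157.1 rp [-3.141 -0.   ] q6 -0.0 open 0.999 gf 0.0
units tx -16.63 ty -13.38 tz 4.24 az -0.121
```

Call:
step_arm([
  {"tx": -0.98,"ty": -0.79,"tz": 0.1},
  {"tx": -0.98,"ty": -0.79,"tz": 0.1},
  {"tx": -0.98,"ty": -0.79,"tz": 0.1},
  {"tx": -0.98,"ty": -0.79,"tz": 0.1},
  {"tx": -0.98,"ty": -0.79,"tz": 0.1},
], gripper=0.5, newtons=50)

```text
schema error: expected keys tx, ty, tz, ax, ay, az
```

Call:
step_arm([
  {"tx": -0.98,"ty": -0.79,"tz": 0.1},
  {"tx": -0.98,"ty": -0.79,"tz": 0.1},
  {"tx": -0.98,"ty": -0.79,"tz": 0.1},
  {"tx": -0.98,"ty": -0.79,"tz": 0.1},
  {"tx": -0.98,"ty": -0.79,"tz": 0.1},
])

```text
schema error: expected keys tx, ty, tz, ax, ay, az
```

Call:
step_arm([
  {"tx": -0.98,"ty": -0.79,"tz": 0.4},
  {"tx": -0.98,"ty": -0.79,"tz": 0.4},
  {"tx": -0.98,"ty": -0.79,"tz": 0.4},
  {"tx": -0.98,"ty": -0.79,"tz": 0.4},
  {"tx": -0.98,"ty": -0.79,"tz": 0.4},
])

```text
schema error: expected keys tx, ty, tz, ax, ay, az
```

Call:
step_arm([
  {"tx": -0.98,"ty": -0.79},
  {"tx": -0.98,"ty": -0.79},
  {"az": -0.06},
  {"az": -0.06},
  {},
])

```text
schema error: expected keys tx, ty, tz, ax, ay, az
```

```bash
python3 go.py 496.5 105.5 55 168
```

```text
t 0.3 pos [243.2 575.6 256. ] psi 157.1 rp [-3.141 -0.   ] q6 -0.0 open 0.999 gf 0.0
units tx -16.65 ty -13.38 tz 8.04 az -0.121
```

Call:
step_arm([
  {"tx": -0.98,"ty": -0.79,"tz": 0.1,"ax": 0,"ay": 0,"az": 0},
  {"tx": -0.98,"ty": -0.79,"tz": 0.1,"ax": 0,"ay": 0,"az": 0},
  {"tx": -0.98,"ty": -0.79,"tz": 0.1,"ax": 0,"ay": 0,"az": 0},
  {"tx": -0.98,"ty": -0.79,"tz": 0.1,"ax": 0,"ay": 0,"az": 0},
  {"tx": -0.98,"ty": -0.79,"tz": 0.1,"ax": 0,"ay": 0,"az": 0},
], gripper=0.5, newtons=50)

```text
clock: 0.92
eef_pos: [318.0, 436.2, 243.7]
tcp_rot: [3.142, 0.0, 2.742]
contact_force: [0.3, -0.1, 0.4]
opening: 0.5
grasp_force: 0.0
```

Call:
step_arm([
  {"tx": -0.98,"ty": -0.79,"tz": 0.1,"ax": 0,"ay": 0,"az": 0},
  {"tx": -0.98,"ty": -0.79,"tz": 0.1,"ax": 0,"ay": 0,"az": 0},
  {"tx": -0.98,"ty": -0.79,"tz": 0.1,"ax": 0,"ay": 0,"az": 0},
  {"tx": -0.98,"ty": -0.79,"tz": 0.1,"ax": 0,"ay": 0,"az": 0},
  {"tx": -0.98,"ty": -0.79,"tz": 0.1,"ax": 0,"ay": 0,"az": 0},
])

```text
clock: 1.55
eef_pos: [392.5, 297.5, 231.3]
tcp_rot: [3.141, 0.0, 2.742]
contact_force: [0.2, 0.2, 0.8]
opening: 0.498
grasp_force: 0.0
```

Call:
step_arm([
  {"tx": -0.98,"ty": -0.79,"tz": 0.4,"ax": 0,"ay": 0,"az": 0},
  {"tx": -0.98,"ty": -0.79,"tz": 0.4,"ax": 0,"ay": 0,"az": 0},
  {"tx": -0.98,"ty": -0.79,"tz": 0.4,"ax": 0,"ay": 0,"az": 0},
  {"tx": -0.98,"ty": -0.79,"tz": 0.4,"ax": 0,"ay": 0,"az": 0},
  {"tx": -0.98,"ty": -0.79,"tz": 0.4,"ax": 0,"ay": 0,"az": 0},
])

```text
clock: 2.17
eef_pos: [467.0, 158.9, 181.1]
tcp_rot: [3.141, 0.0, 2.742]
contact_force: [0.8, -0.1, 0.3]
opening: 0.498
grasp_force: 0.0
```

Call:
step_arm([
  {"tx": -0.98,"ty": -0.79,"tz": 0,"ax": 0,"ay": 0,"az": 0},
  {"tx": -0.98,"ty": -0.79,"tz": 0,"ax": 0,"ay": 0,"az": 0},
  {"tx": 0,"ty": 0,"tz": 0,"ax": 0,"ay": 0,"az": -0.06},
  {"tx": 0,"ty": 0,"tz": 0,"ax": 0,"ay": 0,"az": -0.06},
  {"tx": 0,"ty": 0,"tz": 0,"ax": 0,"ay": 0,"az": 0},
])

```text
clock: 2.8
eef_pos: [496.3, 104.2, 181.3]
tcp_rot: [3.142, 0.0, 2.929]
contact_force: [-0.1, -0.5, 0.2]
opening: 0.5
grasp_force: 0.0
```

```bash
python3 go.py 496.5 105.5 55 168
```

```text
t 2.8 pos [496.3 104.2 181.3] psi 167.8 rp [3.142 0.   ] q6 -1.15 open 0.5 gf 0.0
units tx 0.00 ty 0.05 tz 5.05 az -0.002
```

Call:
step_arm([
  {"tx": 0,"ty": 0.05,"tz": 1,"ax": 0,"ay": 0,"az": 0},
  {"tx": 0,"ty": 0,"tz": 1,"ax": 0,"ay": 0,"az": 0},
  {"tx": 0,"ty": 0,"tz": 1,"ax": 0,"ay": 0,"az": 0},
  {"tx": 0,"ty": 0,"tz": 1,"ax": 0,"ay": 0,"az": 0},
  {"tx": 0,"ty": 0,"tz": 1,"ax": 0,"ay": 0,"az": 0},
])

```text
clock: 3.42
eef_pos: [496.6, 105.7, 55.6]
tcp_rot: [3.141, 0.0, 2.928]
contact_force: [1.2, 0.1, -0.1]
opening: 0.503
grasp_force: 0.0
```

Call:
step_arm([
  {"tx": 0,"ty": 0,"tz": 0,"ax": 0,"ay": 0,"az": 0},
  {"tx": 0,"ty": 0,"tz": 0,"ax": 0,"ay": 0,"az": 0},
  {"tx": 0,"ty": 0,"tz": 0,"ax": 0,"ay": 0,"az": 0},
  {"tx": 0,"ty": 0,"tz": 0,"ax": 0,"ay": 0,"az": 0},
], gripper=0, newtons=30)

```text
clock: 3.92
eef_pos: [496.3, 105.4, 56.6]
tcp_rot: [-3.141, -0.0, 2.93]
contact_force: [-0.9, -2.1, -7.8]
opening: 0.161
grasp_force: 31.8
```

```bash
python3 go.py 496.5 105.5 55 89; python3 -c "
from rig import r;s=r.sense();print(s['contact_force'],s['wrist_torque'])"
```

```text
t 3.92 pos [496.3 105.4  56.6] psi 167.9 rp [-3.141 -0.   ] q6 -1.15 open 0.161 gf 31.8
units tx -0.01 ty 0.00 tz 0.06 az 0.876
[-0.87410569 -2.13841453 -7.83402656] [-0.24935823  0.11072241  0.0071344 ]
```

Call:
step_arm([
  {"tx": 0,"ty": 0,"tz": 0,"ax": 0,"ay": 0,"az": 0.1},
  {"tx": 0,"ty": 0,"tz": 0,"ax": 0,"ay": 0,"az": 0.11},
  {"tx": 0,"ty": 0,"tz": 0,"ax": 0,"ay": 0,"az": 0.11},
  {"tx": 0,"ty": 0,"tz": 0,"ax": 0,"ay": 0,"az": 0.11},
  {"tx": 0,"ty": 0,"tz": 0,"ax": 0,"ay": 0,"az": 0.11},
])

```text
clock: 4.55
eef_pos: [496.9, 106.0, 56.6]
tcp_rot: [3.14, -0.0, 2.076]
contact_force: [0.3, 1.6, -9.1]
opening: 0.154
grasp_force: 31.4
```

Call:
step_arm([
  {"tx": 0,"ty": 0,"tz": 0,"ax": 0,"ay": 0,"az": 0.11},
  {"tx": 0,"ty": 0,"tz": 0,"ax": 0,"ay": 0,"az": 0.11},
  {"tx": 0,"ty": 0,"tz": 0,"ax": 0,"ay": 0,"az": 0.1},
  {"tx": 0,"ty": 0,"tz": 0,"ax": 0,"ay": 0,"az": 0.04},
  {"tx": 0,"ty": 0,"tz": 0,"ax": 0,"ay": 0,"az": 0.02},
])

```text
clock: 5.18
eef_pos: [497.3, 105.8, 56.7]
tcp_rot: [3.14, -0.0, 1.486]
contact_force: [1.9, 0.8, -6.9]
opening: 0.157
grasp_force: 57.0
```

```bash
python3 go.py 566.5 105 55 213; python3 -c "
from rig import r;s=r.sense();print(s['contact_force'],s['wrist_torque'])"
```

```text
t 5.17 pos [497.3 105.8  56.7] psi 85.1 rp [ 3.14 -0.  ] q6 0.29 open 0.157 gf 57.0
units tx 0.20 ty 2.76 tz 0.07 az -1.421
[ 1.8901071   0.78919455 -6.93627467] [ 0.09223506 -0.38884455  1.19011704]
```

Call:
step_arm([
  {"tx": 0,"ty": 0,"tz": 0,"ax": 0,"ay": 0,"az": 0},
  {"tx": 0,"ty": 0,"tz": 0,"ax": 0,"ay": 0,"az": 0},
  {"tx": 0,"ty": 0,"tz": -0.8,"ax": 0,"ay": 0,"az": 0},
  {"tx": 0,"ty": 0,"tz": -1,"ax": 0,"ay": 0,"az": 0},
  {"tx": 0,"ty": 0,"tz": -1,"ax": 0,"ay": 0,"az": 0},
], gripper=0.45)

```text
clock: 5.8
eef_pos: [496.5, 105.5, 127.3]
tcp_rot: [3.142, -0.0, 1.485]
contact_force: [-0.5, -1.2, 0.1]
opening: 0.454
grasp_force: 0.0
```

Call:
step_arm([
  {"tx": 0.06,"ty": 0.92,"tz": 0,"ax": 0,"ay": 0,"az": 0},
  {"tx": 0.06,"ty": 0.92,"tz": 0,"ax": 0,"ay": 0,"az": 0},
  {"tx": 0.08,"ty": 0.92,"tz": 0,"ax": 0,"ay": 0,"az": 0},
  {"tx": 0,"ty": 0,"tz": 0,"ax": 0,"ay": 0,"az": -0.11},
  {"tx": 0,"ty": 0,"tz": 0,"ax": 0,"ay": 0,"az": -0.11},
])

```text
clock: 6.42
eef_pos: [565.9, 104.6, 126.5]
tcp_rot: [3.141, -0.0, 1.836]
contact_force: [0.1, 0.7, 0.1]
opening: 0.447
grasp_force: 0.0
```

Call:
step_arm([
  {"tx": 0,"ty": 0,"tz": 0,"ax": 0,"ay": 0,"az": -0.11},
  {"tx": 0,"ty": 0,"tz": 0,"ax": 0,"ay": 0,"az": -0.11},
  {"tx": 0,"ty": 0,"tz": 0,"ax": 0,"ay": 0,"az": -0.11},
  {"tx": 0,"ty": 0,"tz": 0,"ax": 0,"ay": 0,"az": -0.11},
  {"tx": 0,"ty": 0,"tz": 0,"ax": 0,"ay": 0,"az": -0.11},
])

```text
clock: 7.05
eef_pos: [565.7, 104.6, 126.6]
tcp_rot: [3.141, 0.0, 2.7]
contact_force: [-0.3, -1.0, 0.1]
opening: 0.451
grasp_force: 0.0
```

Call:
step_arm([
  {"tx": 0,"ty": 0,"tz": 0,"ax": 0,"ay": 0,"az": -0.11},
  {"tx": 0,"ty": 0,"tz": 0,"ax": 0,"ay": 0,"az": -0.11},
  {"tx": 0,"ty": 0,"tz": 0,"ax": 0,"ay": 0,"az": -0.11},
  {"tx": 0,"ty": 0,"tz": 0,"ax": 0,"ay": 0,"az": -0.11},
  {"tx": 0,"ty": 0,"tz": 0,"ax": 0,"ay": 0,"az": -0.11},
])

```text
clock: 7.68
eef_pos: [565.7, 104.6, 126.6]
tcp_rot: [3.141, 0.0, -2.719]
contact_force: [1.0, -0.4, -0.4]
opening: 0.452
grasp_force: 0.0
```

```bash
python3 go.py 566.5 105 56 213
```

```text
t 7.67 pos [565.7 104.6 126.6] psi -155.8 rp [3.141 0.   ] q6 -1.81 open 0.452 gf 0.0
units tx -0.04 ty 0.00 tz 2.82 az -0.098
```

Call:
step_arm([
  {"tx": -0.04,"ty": 0,"tz": 0,"ax": 0,"ay": 0,"az": -0.1},
  {"tx": 0,"ty": 0,"tz": 1,"ax": 0,"ay": 0,"az": 0},
  {"tx": 0,"ty": 0,"tz": 1,"ax": 0,"ay": 0,"az": 0},
  {"tx": 0,"ty": 0,"tz": 0.82,"ax": 0,"ay": 0,"az": 0},
  {"tx": 0,"ty": 0,"tz": 0,"ax": 0,"ay": 0,"az": 0},
])

```text
clock: 8.3
eef_pos: [565.5, 104.8, 54.8]
tcp_rot: [3.14, -0.002, -2.568]
contact_force: [-0.5, -0.5, -0.2]
opening: 0.449
grasp_force: 0.0
```

Call:
step_arm([
  {"tx": 0,"ty": 0,"tz": 0,"ax": 0,"ay": 0,"az": 0},
  {"tx": 0,"ty": 0,"tz": 0,"ax": 0,"ay": 0,"az": 0},
  {"tx": 0,"ty": 0,"tz": 0,"ax": 0,"ay": 0,"az": 0},
  {"tx": 0,"ty": 0,"tz": 0,"ax": 0,"ay": 0,"az": 0},
], gripper=0)

```text
clock: 8.8
eef_pos: [567.6, 104.5, 57.0]
tcp_rot: [-3.14, 0.002, -2.567]
contact_force: [1.3, -4.0, 0.1]
opening: 0.152
grasp_force: 33.4
```

Call:
step_arm([
  {"tx": 0,"ty": 0,"tz": 0,"ax": 0,"ay": 0,"az": 0.11},
  {"tx": 0,"ty": 0,"tz": 0,"ax": 0,"ay": 0,"az": 0.11},
  {"tx": 0,"ty": 0,"tz": 0,"ax": 0,"ay": 0,"az": 0.11},
  {"tx": 0,"ty": 0,"tz": 0,"ax": 0,"ay": 0,"az": 0.11},
  {"tx": 0,"ty": 0,"tz": 0,"ax": 0,"ay": 0,"az": 0.11},
])

```text
clock: 9.43
eef_pos: [567.7, 104.2, 56.9]
tcp_rot: [-3.141, 0.003, 2.847]
contact_force: [1.2, -8.0, -0.5]
opening: 0.16
grasp_force: 17.3
```

Call:
step_arm([
  {"tx": 0,"ty": 0,"tz": 0,"ax": 0,"ay": 0,"az": 0.11},
  {"tx": 0,"ty": 0,"tz": 0,"ax": 0,"ay": 0,"az": 0.11},
  {"tx": 0,"ty": 0,"tz": 0,"ax": 0,"ay": 0,"az": 0.11},
  {"tx": 0,"ty": 0,"tz": 0,"ax": 0,"ay": 0,"az": 0.11},
  {"tx": 0,"ty": 0,"tz": 0,"ax": 0,"ay": 0,"az": 0.11},
])

```text
clock: 10.05
eef_pos: [567.6, 103.9, 57.0]
tcp_rot: [3.14, 0.002, 1.983]
contact_force: [1.1, -8.5, 1.0]
opening: 0.155
grasp_force: 34.4
```

```bash
python3 go.py 566.5 105 56 85; python3 -c "
from rig import r;s=r.sense();print(s['contact_force'],s['wrist_torque'])"
```

```text
t 10.05 pos [567.6 103.9  57. ] psi 113.6 rp [3.14e+00 2.00e-03] q6 -0.23 open 0.155 gf 34.4
units tx 0.06 ty -0.02 tz 0.04 az 0.318
[ 1.09560587 -8.46348472  0.95016722] [-1.60939214 -0.30989621  0.03647342]
```

Call:
step_arm([
  {"tx": 0,"ty": 0,"tz": 0,"ax": 0,"ay": 0,"az": 0.11},
  {"tx": 0,"ty": 0,"tz": 0,"ax": 0,"ay": 0,"az": 0.11},
  {"tx": 0,"ty": 0,"tz": 0,"ax": 0,"ay": 0,"az": 0.07},
  {"tx": 0,"ty": 0,"tz": 0,"ax": 0,"ay": 0,"az": 0.03},
])

```text
clock: 10.55
eef_pos: [567.4, 104.0, 57.1]
tcp_rot: [3.14, 0.001, 1.485]
contact_force: [0.5, -6.8, 3.5]
opening: 0.154
grasp_force: 59.4
```

```bash
python3 go.py 636.3 104 56 143; python3 -c "
from rig import r;s=r.sense();print(s['contact_force'],s['wrist_torque'])"
```

```text
t 10.55 pos [567.4 104.   57.1] psi 85.1 rp [3.14e+00 1.00e-03] q6 0.27 open 0.154 gf 59.4
units tx 0.23 ty 2.75 tz 0.05 az -0.643
[ 0.47812775 -6.84441914  3.54377267] [-1.21258726 -0.04127588  1.2528373 ]
```

Call:
step_arm([
  {"tx": 0,"ty": 0,"tz": 0,"ax": 0,"ay": 0,"az": 0},
  {"tx": 0,"ty": 0,"tz": 0,"ax": 0,"ay": 0,"az": 0},
  {"tx": 0,"ty": 0,"tz": -0.8,"ax": 0,"ay": 0,"az": 0},
  {"tx": 0,"ty": 0,"tz": -1,"ax": 0,"ay": 0,"az": 0},
  {"tx": 0,"ty": 0,"tz": -1,"ax": 0,"ay": 0,"az": 0},
], gripper=0.45)

```text
clock: 11.18
eef_pos: [566.6, 105.3, 126.7]
tcp_rot: [-3.142, -0.0, 1.486]
contact_force: [-0.1, 1.0, 0.5]
opening: 0.446
grasp_force: 0.0
```

```bash
python3 go.py 636.3 103.7 56 143
```

```text
t 11.18 pos [566.6 105.3 126.7] psi 85.1 rp [-3.142 -0.   ] q6 0.27 open 0.446 gf 0.0
units tx 0.17 ty 2.79 tz 2.83 az -0.643
```

Call:
step_arm([
  {"tx": 0.05,"ty": 0.93,"tz": 0,"ax": 0,"ay": 0,"az": 0},
  {"tx": 0.06,"ty": 0.93,"tz": 0,"ax": 0,"ay": 0,"az": 0},
  {"tx": 0.06,"ty": 0.93,"tz": 0,"ax": 0,"ay": 0,"az": 0},
  {"tx": 0,"ty": 0,"tz": 0,"ax": 0,"ay": 0,"az": -0.11},
  {"tx": 0,"ty": 0,"tz": 0,"ax": 0,"ay": 0,"az": -0.11},
])

```text
clock: 11.8
eef_pos: [636.6, 103.5, 125.8]
tcp_rot: [3.142, -0.0, 1.837]
contact_force: [-0.1, 0.3, 0.4]
opening: 0.451
grasp_force: 0.0
```

Call:
step_arm([
  {"tx": 0,"ty": 0,"tz": 0,"ax": 0,"ay": 0,"az": -0.11},
  {"tx": 0,"ty": 0,"tz": 0,"ax": 0,"ay": 0,"az": -0.11},
  {"tx": 0,"ty": 0,"tz": 0,"ax": 0,"ay": 0,"az": -0.1},
  {"tx": 0,"ty": 0,"tz": 0,"ax": 0,"ay": 0,"az": -0.1},
  {"tx": 0,"ty": 0,"tz": 0,"ax": 0,"ay": 0,"az": 0},
])

```text
clock: 12.42
eef_pos: [636.4, 103.5, 125.9]
tcp_rot: [3.141, -0.0, 2.49]
contact_force: [-0.3, -1.1, 0.5]
opening: 0.448
grasp_force: 0.0
```

Call:
step_arm([
  {"tx": 0,"ty": 0,"tz": 1,"ax": 0,"ay": 0,"az": 0},
  {"tx": 0,"ty": 0,"tz": 1,"ax": 0,"ay": 0,"az": 0},
  {"tx": 0,"ty": 0,"tz": 0.8,"ax": 0,"ay": 0,"az": 0},
  {"tx": 0,"ty": 0,"tz": 0,"ax": 0,"ay": 0,"az": 0},
])

```text
clock: 12.92
eef_pos: [635.3, 103.2, 54.2]
tcp_rot: [-3.139, -0.002, 2.489]
contact_force: [0.7, -0.2, 0.3]
opening: 0.449
grasp_force: 0.0
```

Call:
step_arm([
  {"tx": 0,"ty": 0,"tz": 0,"ax": 0,"ay": 0,"az": 0},
  {"tx": 0,"ty": 0,"tz": 0,"ax": 0,"ay": 0,"az": 0},
  {"tx": 0,"ty": 0,"tz": 0,"ax": 0,"ay": 0,"az": 0},
  {"tx": 0,"ty": 0,"tz": 0,"ax": 0,"ay": 0,"az": 0},
], gripper=0)

```text
clock: 13.42
eef_pos: [637.0, 103.3, 56.8]
tcp_rot: [3.141, 0.001, 2.49]
contact_force: [-1.5, -0.7, 7.5]
opening: 0.158
grasp_force: 34.6
```

Call:
step_arm([
  {"tx": 0,"ty": 0,"tz": 0,"ax": 0,"ay": 0,"az": 0.11},
  {"tx": 0,"ty": 0,"tz": 0,"ax": 0,"ay": 0,"az": 0.11},
  {"tx": 0,"ty": 0,"tz": 0,"ax": 0,"ay": 0,"az": 0.11},
  {"tx": 0,"ty": 0,"tz": 0,"ax": 0,"ay": 0,"az": 0.11},
  {"tx": 0,"ty": 0,"tz": 0,"ax": 0,"ay": 0,"az": 0.11},
])

```text
clock: 14.05
eef_pos: [637.3, 103.5, 56.8]
tcp_rot: [3.14, -0.0, 1.621]
contact_force: [-0.1, 0.0, 4.2]
opening: 0.155
grasp_force: 34.5
```

```bash
python3 go.py 636.3 104 56 85; python3 -c "
from rig import r;s=r.sense();print(s['contact_force'],s['wrist_torque'])"
```

```text
t 14.05 pos [637.3 103.5  56.8] psi 92.9 rp [ 3.14 -0.  ] q6 0.11 open 0.155 gf 34.5
units tx 0.02 ty -0.04 tz 0.03 az 0.087
[-0.10977925  0.02592487  4.17471795] [-0.04006309  0.04823648  0.11007122]
```

Call:
step_arm([
  {"tx": 0,"ty": 0,"tz": 0,"ax": 0,"ay": 0,"az": 0.06},
  {"tx": 0,"ty": 0,"tz": 0,"ax": 0,"ay": 0,"az": 0.03},
  {"tx": 0,"ty": 0,"tz": 0,"ax": 0,"ay": 0,"az": 0},
])

```text
clock: 14.42
eef_pos: [637.4, 103.5, 56.8]
tcp_rot: [3.139, 0.0, 1.488]
contact_force: [-1.2, 0.6, 5.3]
opening: 0.16
grasp_force: 58.2
```

```bash
python3 go.py 706.2 103 56 146; python3 -c "
from rig import r;s=r.sense();print(s['contact_force'],s['wrist_torque'])"
```

```text
t 14.43 pos [637.4 103.5  56.8] psi 85.2 rp [3.139 0.   ] q6 0.24 open 0.16 gf 58.2
units tx 0.21 ty 2.75 tz 0.03 az -0.675
[-1.18446971  0.59926547  5.34099205] [-0.02608545  0.12882887  1.44659908]
```

Call:
step_arm([
  {"tx": 0,"ty": 0,"tz": 0,"ax": 0,"ay": 0,"az": 0},
  {"tx": 0,"ty": 0,"tz": 0,"ax": 0,"ay": 0,"az": 0},
  {"tx": 0,"ty": 0,"tz": -0.8,"ax": 0,"ay": 0,"az": 0},
  {"tx": 0,"ty": 0,"tz": -1,"ax": 0,"ay": 0,"az": 0},
  {"tx": 0,"ty": 0,"tz": -1,"ax": 0,"ay": 0,"az": 0},
], gripper=0.45)

```text
clock: 15.05
eef_pos: [636.7, 103.4, 127.8]
tcp_rot: [3.141, -0.0, 1.485]
contact_force: [0.4, -0.7, -0.2]
opening: 0.447
grasp_force: 0.0
```

```bash
python3 go.py 706.2 103 56 146
```

```text
t 15.05 pos [636.7 103.4 127.8] psi 85.1 rp [ 3.141 -0.   ] q6 0.24 open 0.447 gf 0.0
units tx 0.22 ty 2.77 tz 2.87 az -0.677
```

Call:
step_arm([
  {"tx": 0.07,"ty": 0.92,"tz": 0,"ax": 0,"ay": 0,"az": 0},
  {"tx": 0.07,"ty": 0.92,"tz": 0,"ax": 0,"ay": 0,"az": 0},
  {"tx": 0.08,"ty": 0.93,"tz": 0,"ax": 0,"ay": 0,"az": 0},
  {"tx": 0,"ty": 0,"tz": 0,"ax": 0,"ay": 0,"az": -0.11},
  {"tx": 0,"ty": 0,"tz": 0,"ax": 0,"ay": 0,"az": -0.11},
])

```text
clock: 15.68
eef_pos: [706.4, 102.9, 127.1]
tcp_rot: [3.141, -0.0, 1.836]
contact_force: [-0.4, -0.6, 0.0]
opening: 0.449
grasp_force: 0.0
```

Call:
step_arm([
  {"tx": 0,"ty": 0,"tz": 0,"ax": 0,"ay": 0,"az": -0.11},
  {"tx": 0,"ty": 0,"tz": 0,"ax": 0,"ay": 0,"az": -0.11},
  {"tx": 0,"ty": 0,"tz": 0,"ax": 0,"ay": 0,"az": -0.11},
  {"tx": 0,"ty": 0,"tz": 0,"ax": 0,"ay": 0,"az": -0.11},
  {"tx": 0,"ty": 0,"tz": 0,"ax": 0,"ay": 0,"az": 0},
])

```text
clock: 16.3
eef_pos: [706.2, 102.9, 127.1]
tcp_rot: [3.141, 0.001, 2.521]
contact_force: [1.0, -0.7, 0.6]
opening: 0.449
grasp_force: 0.0
```

Call:
step_arm([
  {"tx": 0,"ty": 0,"tz": 1,"ax": 0,"ay": 0,"az": 0},
  {"tx": 0,"ty": 0,"tz": 1,"ax": 0,"ay": 0,"az": 0},
  {"tx": 0,"ty": 0,"tz": 0.8,"ax": 0,"ay": 0,"az": 0},
  {"tx": 0,"ty": 0,"tz": 0,"ax": 0,"ay": 0,"az": 0},
])

```text
clock: 16.8
eef_pos: [704.9, 102.7, 54.3]
tcp_rot: [-3.14, -0.002, 2.52]
contact_force: [-0.4, 0.9, -0.0]
opening: 0.45
grasp_force: 0.0
```

Call:
step_arm([
  {"tx": 0,"ty": 0,"tz": 0,"ax": 0,"ay": 0,"az": 0},
  {"tx": 0,"ty": 0,"tz": 0,"ax": 0,"ay": 0,"az": 0},
  {"tx": 0,"ty": 0,"tz": 0,"ax": 0,"ay": 0,"az": 0},
  {"tx": 0,"ty": 0,"tz": 0,"ax": 0,"ay": 0,"az": 0},
], gripper=0)

```text
clock: 17.3
eef_pos: [706.3, 102.7, 57.0]
tcp_rot: [3.141, 0.001, 2.522]
contact_force: [-3.1, -1.6, 6.1]
opening: 0.154
grasp_force: 34.5
```

Call:
step_arm([
  {"tx": 0,"ty": 0,"tz": 0,"ax": 0,"ay": 0,"az": 0.11},
  {"tx": 0,"ty": 0,"tz": 0,"ax": 0,"ay": 0,"az": 0.11},
  {"tx": 0,"ty": 0,"tz": 0,"ax": 0,"ay": 0,"az": 0.11},
  {"tx": 0,"ty": 0,"tz": 0,"ax": 0,"ay": 0,"az": 0.11},
  {"tx": 0,"ty": 0,"tz": 0,"ax": 0,"ay": 0,"az": 0.11},
])

```text
clock: 17.92
eef_pos: [707.2, 103.2, 57.0]
tcp_rot: [3.139, -0.0, 1.652]
contact_force: [0.6, 0.5, 3.2]
opening: 0.158
grasp_force: 34.0
```

Call:
step_arm([
  {"tx": 0,"ty": 0,"tz": 0,"ax": 0,"ay": 0,"az": 0.08},
  {"tx": 0,"ty": 0,"tz": 0,"ax": 0,"ay": 0,"az": 0.03},
  {"tx": 0,"ty": 0,"tz": 0,"ax": 0,"ay": 0,"az": 0.01},
])

```text
clock: 18.3
eef_pos: [707.3, 103.2, 57.1]
tcp_rot: [3.138, -0.0, 1.472]
contact_force: [0.7, 1.6, 7.1]
opening: 0.156
grasp_force: 66.5
```

```bash
python3 go.py 706.2 103 56 85; python3 -c "
from rig import r;s=r.sense();print(s['contact_force'],s['wrist_torque'])"
```

```text
t 18.3 pos [707.3 103.2  57.1] psi 84.3 rp [ 3.138 -0.   ] q6 0.24 open 0.156 gf 66.5
units tx -0.01 ty -0.04 tz 0.04 az -0.008
[0.67224545 1.58331516 7.09363425] [ 0.10993963 -0.2515513   1.74795382]
```

Call:
step_arm([
  {"tx": 0,"ty": 0,"tz": 0,"ax": 0,"ay": 0,"az": 0},
  {"tx": 0,"ty": 0,"tz": 0,"ax": 0,"ay": 0,"az": 0},
  {"tx": 0,"ty": 0,"tz": -1,"ax": 0,"ay": 0,"az": 0},
  {"tx": 0,"ty": 0,"tz": -1,"ax": 0,"ay": 0,"az": 0},
  {"tx": 0,"ty": 0,"tz": -1,"ax": 0,"ay": 0,"az": 0},
], gripper=0.45)

```text
clock: 18.92
eef_pos: [705.5, 102.6, 131.1]
tcp_rot: [-3.141, 0.0, 1.469]
contact_force: [0.2, 0.0, 0.9]
opening: 0.452
grasp_force: 0.0
```

Call:
step_arm([
  {"tx": 0,"ty": 0,"tz": -1,"ax": 0,"ay": 0,"az": 0.1},
  {"tx": 0,"ty": 0,"tz": 0,"ax": 0,"ay": 0,"az": 0},
], gripper=1)

```text
clock: 19.18
eef_pos: [707.0, 102.8, 157.7]
tcp_rot: [3.139, -0.001, 1.312]
contact_force: [-0.6, 0.3, -0.7]
opening: 0.855
grasp_force: 0.0
```

```bash
python3 go.py 658 -6.4 110 76.3; sed -i 's/^hc=/hc=/' m2.py
cat > kn.py <<'E'
from h import *
p,d=grab('top');P=wmap('top',d);hob=np.array([563.9,-84.5])
for n,g in enumerate([(496.5,105.5),(566.5,104.5),(636.5,104),(706.5,103)],1):
    A=P;q=A[(np.hypot(A[...,0]-g[0],A[...,1]-g[1])<25)&(A[...,2]>44)&(A[...,2]<60)]
    if len(q)<20: print(n,'few',len(q));continue
    e=cv2.PCACompute(q[:,:2].astype(np.float32),mean=None)[1];print(n,len(q),q.mean(0).round(1),'bar',np.degrees(np.arctan2(e[0,1],e[0,0])).round(1))
q=P[150:300,60:195].reshape(-1,3);q=q[(q[:,2]>27)&(q[:,2]<36)&(q[:,1]>190)];(c,s,a)=cv2.minAreaRect(q[:,:2].astype(np.float32));print('tray',c,s,a)
E
python3 kn.py
```

```text
t 19.18 pos [707.  102.8 157.7] psi 75.2 rp [ 3.139e+00 -1.000e-03] q6 0.4 open 0.855 gf 0.0
units tx -4.72 ty -0.78 tz 1.91 az -0.013
1 few 0
2 few 0
3 few 2
4 few 0
tray (478.40911865234375, 393.4638671875) (65.73922729492188, 251.80084228515625) 78.5777587890625
```

Call:
step_arm([
  {"tx": -0.94,"ty": -0.16,"tz": 0,"ax": 0,"ay": 0,"az": 0},
  {"tx": -0.94,"ty": -0.16,"tz": 0,"ax": 0,"ay": 0,"az": 0},
  {"tx": -0.94,"ty": -0.16,"tz": 0,"ax": 0,"ay": 0,"az": 0},
  {"tx": -0.94,"ty": -0.16,"tz": 0,"ax": 0,"ay": 0,"az": 0},
  {"tx": -0.94,"ty": -0.16,"tz": 0,"ax": 0,"ay": 0,"az": 0},
])

```text
clock: 19.85
eef_pos: [655.8, -7.4, 155.8]
tcp_rot: [3.142, 0.0, 1.312]
contact_force: [-0.1, -0.2, 0.0]
opening: 0.998
grasp_force: 0.0
```

Call:
step_arm([
  {"tx": 0,"ty": 0,"tz": 0,"ax": 0,"ay": 0,"az": 0},
])

```text
clock: 19.98
eef_pos: [655.7, -7.7, 155.9]
tcp_rot: [-3.141, 0.0, 1.31]
contact_force: [-0.2, 0.5, -0.4]
opening: 0.999
grasp_force: 0.0
```

```bash
python3 go.py 658 -6.4 51 76.3;python3 kn.py
```

```text
t 19.98 pos [655.7  -7.7 155.9] psi 75.1 rp [-3.141  0.   ] q6 0.25 open 0.999 gf 0.0
units tx 0.07 ty 0.07 tz 4.20 az -0.014
1 few 0
2 few 0
3 few 0
4 few 18
tray (462.92352294921875, 329.93402099609375) (188.65731811523438, 251.29222106933594) 76.2021484375
```

Call:
step_arm([
  {"tx": 0.07,"ty": 0.07,"tz": 0.9,"ax": 0,"ay": 0,"az": 0},
  {"tx": 0,"ty": 0,"tz": 0.9,"ax": 0,"ay": 0,"az": 0},
  {"tx": 0,"ty": 0,"tz": 0.9,"ax": 0,"ay": 0,"az": 0},
  {"tx": 0,"ty": 0,"tz": 0.8,"ax": 0,"ay": 0,"az": 0},
  {"tx": 0,"ty": 0,"tz": 0.7,"ax": 0,"ay": 0,"az": 0},
])

```text
clock: 20.65
eef_pos: [658.8, -4.0, 49.8]
tcp_rot: [3.142, -0.0, 1.313]
contact_force: [-0.1, -0.1, 0.1]
opening: 0.997
grasp_force: 0.0
```

Call:
step_arm([
  {"tx": 0,"ty": 0,"tz": 0,"ax": 0,"ay": 0,"az": 0},
  {"tx": 0,"ty": 0,"tz": 0,"ax": 0,"ay": 0,"az": 0},
  {"tx": 0,"ty": 0,"tz": 0,"ax": 0,"ay": 0,"az": 0},
  {"tx": 0,"ty": 0,"tz": 0,"ax": 0,"ay": 0,"az": 0},
], gripper=0.5, newtons=60)

```text
clock: 21.15
eef_pos: [658.9, -4.4, 51.2]
tcp_rot: [3.141, -0.0, 1.312]
contact_force: [0.5, 0.0, -2.9]
opening: 0.748
grasp_force: 66.1
```

```bash
python3 go.py 658 -6.4 51 76.3
```

```text
t 21.15 pos [658.9  -4.4  51.2] psi 75.2 rp [ 3.141 -0.   ] q6 0.25 open 0.748 gf 66.1
units tx -0.09 ty -0.01 tz 0.01 az -0.012
```

Call:
step_arm([
  {"tx": 0,"ty": 0,"tz": -0.5,"ax": 0,"ay": 0,"az": 0},
  {"tx": 0,"ty": 0,"tz": -0.8,"ax": 0,"ay": 0,"az": 0},
  {"tx": 0,"ty": 0,"tz": -1,"ax": 0,"ay": 0,"az": 0},
  {"tx": 0,"ty": 0,"tz": -1,"ax": 0,"ay": 0,"az": 0},
  {"tx": 0,"ty": 0,"tz": -0.3,"ax": 0,"ay": 0,"az": 0},
])

```text
clock: 21.78
eef_pos: [660.0, -4.4, 144.0]
tcp_rot: [3.138, -0.001, 1.312]
contact_force: [-0.5, -0.2, -1.6]
opening: 0.748
grasp_force: 67.3
```

```bash
python3 go.py 533.5 360 60 76.3
```

```text
t 21.77 pos [660.   -4.4 144. ] psi 75.2 rp [ 3.138e+00 -1.000e-03] q6 0.25 open 0.748 gf 67.3
units tx 12.80 ty -8.61 tz 3.36 az -0.012
```

Call:
step_arm([
  {"tx": 0.85,"ty": -0.57,"tz": 0,"ax": 0,"ay": 0,"az": 0},
  {"tx": 0.85,"ty": -0.57,"tz": 0,"ax": 0,"ay": 0,"az": 0},
  {"tx": 0.85,"ty": -0.57,"tz": 0,"ax": 0,"ay": 0,"az": 0},
  {"tx": 0.85,"ty": -0.57,"tz": 0,"ax": 0,"ay": 0,"az": 0},
  {"tx": 0.85,"ty": -0.57,"tz": 0,"ax": 0,"ay": 0,"az": 0},
])

```text
clock: 22.4
eef_pos: [615.4, 118.2, 139.9]
tcp_rot: [-3.14, 0.001, 1.313]
contact_force: [0.5, 0.8, -1.1]
opening: 0.745
grasp_force: 67.3
```

Call:
step_arm([
  {"tx": 0.85,"ty": -0.57,"tz": 0,"ax": 0,"ay": 0,"az": 0},
  {"tx": 0.85,"ty": -0.57,"tz": 0,"ax": 0,"ay": 0,"az": 0},
  {"tx": 0.85,"ty": -0.57,"tz": 0,"ax": 0,"ay": 0,"az": 0},
  {"tx": 0.85,"ty": -0.57,"tz": 0,"ax": 0,"ay": 0,"az": 0},
  {"tx": 0.85,"ty": -0.57,"tz": 0,"ax": 0,"ay": 0,"az": 0},
])

```text
clock: 23.02
eef_pos: [573.5, 238.9, 139.9]
tcp_rot: [-3.14, 0.001, 1.313]
contact_force: [-0.7, 0.4, -1.4]
opening: 0.747
grasp_force: 67.3
```

```bash
python3 go.py 533.5 360 60 76.3;python3 kn.py
```

```text
t 23.02 pos [573.5 238.9 139.9] psi 75.2 rp [-3.14e+00  1.00e-03] q6 0.65 open 0.747 gf 67.3
units tx 4.28 ty -2.78 tz 3.20 az -0.012
1 74 [495.8 105.1  53.7] bar 88.8
2 77 [566.  104.6  53.4] bar 89.5
3 86 [635.9 103.5  52.8] bar 88.6
4 86 [705.4 103.3  52.7] bar 89.6
tray (491.4269714355469, 322.43756103515625) (187.62164306640625, 188.72491455078125) 76.92442321777344
```

Call:
step_arm([
  {"tx": 0.86,"ty": -0.56,"tz": 0.2,"ax": 0,"ay": 0,"az": 0},
  {"tx": 0.86,"ty": -0.56,"tz": 0.2,"ax": 0,"ay": 0,"az": 0},
  {"tx": 0.86,"ty": -0.56,"tz": 0.2,"ax": 0,"ay": 0,"az": 0},
  {"tx": 0.86,"ty": -0.56,"tz": 0.2,"ax": 0,"ay": 0,"az": 0},
  {"tx": 0.84,"ty": -0.54,"tz": 0.2,"ax": 0,"ay": 0,"az": 0},
])

```text
clock: 23.7
eef_pos: [533.7, 359.7, 114.8]
tcp_rot: [-3.14, 0.001, 1.313]
contact_force: [-0.3, 0.0, -1.4]
opening: 0.745
grasp_force: 67.3
```

Call:
step_arm([
  {"tx": 0,"ty": 0,"tz": 1,"ax": 0,"ay": 0,"az": -0.01},
  {"tx": 0,"ty": 0,"tz": 1,"ax": 0,"ay": 0,"az": 0},
  {"tx": 0,"ty": 0,"tz": 0,"ax": 0,"ay": 0,"az": 0},
])

```text
clock: 24.08
eef_pos: [532.9, 358.1, 63.4]
tcp_rot: [-3.138, 0.004, 1.329]
contact_force: [-0.8, -0.3, -2.2]
opening: 0.747
grasp_force: 67.3
```

```bash
python3 go.py 533.5 360 27 76.3
```

```text
t 24.07 pos [532.9 358.1  63.4] psi 76.1 rp [-3.138  0.004] q6 0.83 open 0.747 gf 67.3
units tx 0.08 ty 0.01 tz 1.45 az -0.002
```

Call:
step_arm([
  {"tx": 0.04,"ty": 0,"tz": 0.4,"ax": 0,"ay": 0,"az": 0},
  {"tx": 0.04,"ty": 0,"tz": 0.4,"ax": 0,"ay": 0,"az": 0},
  {"tx": 0,"ty": 0,"tz": 0.3,"ax": 0,"ay": 0,"az": 0},
  {"tx": 0,"ty": 0,"tz": 0.2,"ax": 0,"ay": 0,"az": 0},
  {"tx": 0,"ty": 0,"tz": 0,"ax": 0,"ay": 0,"az": 0},
])

```text
clock: 24.7
eef_pos: [535.7, 360.4, 32.9]
tcp_rot: [-3.141, 0.001, 1.328]
contact_force: [0.2, 0.9, -1.3]
opening: 0.746
grasp_force: 67.3
```

Call:
step_arm([
  {"tx": 0,"ty": 0,"tz": 0.1,"ax": 0,"ay": 0,"az": 0},
  {"tx": 0,"ty": 0,"tz": 0,"ax": 0,"ay": 0,"az": 0},
])

```text
clock: 24.95
eef_pos: [535.9, 360.6, 30.8]
tcp_rot: [3.142, 0.0, 1.328]
contact_force: [-0.3, -0.5, -0.8]
opening: 0.748
grasp_force: 67.3
```

Call:
step_arm([
  {"tx": 0,"ty": 0,"tz": 0.1,"ax": 0,"ay": 0,"az": 0},
  {"tx": 0,"ty": 0,"tz": 0.1,"ax": 0,"ay": 0,"az": 0},
  {"tx": 0,"ty": 0,"tz": 0,"ax": 0,"ay": 0,"az": 0},
])

```text
clock: 25.32
eef_pos: [535.7, 360.5, 25.5]
tcp_rot: [-3.141, 0.0, 1.328]
contact_force: [-0.4, -0.2, -2.6]
opening: 0.746
grasp_force: 67.3
```

Call:
step_arm([
  {"tx": 0,"ty": 0,"tz": 0,"ax": 0,"ay": 0,"az": 0},
  {"tx": 0,"ty": 0,"tz": 0,"ax": 0,"ay": 0,"az": 0},
  {"tx": 0,"ty": 0,"tz": 0,"ax": 0,"ay": 0,"az": 0},
], gripper=0.88)

```text
clock: 25.7
eef_pos: [536.0, 360.7, 26.0]
tcp_rot: [3.141, -0.0, 1.328]
contact_force: [-0.3, -0.5, 0.3]
opening: 0.879
grasp_force: 0.0
```

Call:
step_arm([
  {"tx": 0,"ty": 0,"tz": -0.6,"ax": 0,"ay": 0,"az": 0},
  {"tx": 0,"ty": 0,"tz": -1,"ax": 0,"ay": 0,"az": 0},
  {"tx": 0,"ty": 0,"tz": -1,"ax": 0,"ay": 0,"az": 0},
  {"tx": 0,"ty": 0,"tz": -1,"ax": 0,"ay": 0,"az": 0},
  {"tx": 0,"ty": 0,"tz": -0.5,"ax": 0,"ay": 0,"az": 0},
])

```text
clock: 26.32
eef_pos: [536.6, 361.1, 130.8]
tcp_rot: [3.14, -0.002, 1.328]
contact_force: [0.1, 0.1, 0.2]
opening: 0.881
grasp_force: 0.0
```

```bash
python3 go.py 471 -3 125 76.3
```

```text
t 26.32 pos [536.6 361.1 130.8] psi 76.1 rp [ 3.14e+00 -2.00e-03] q6 0.83 open 0.881 gf 0.0
units tx -14.77 ty 0.95 tz 0.23 az -0.002
```

Call:
step_arm([
  {"tx": -0.985,"ty": 0.06,"tz": 0,"ax": 0,"ay": 0,"az": 0},
  {"tx": -0.985,"ty": 0.06,"tz": 0,"ax": 0,"ay": 0,"az": 0},
  {"tx": -0.985,"ty": 0.06,"tz": 0,"ax": 0,"ay": 0,"az": 0},
  {"tx": -0.985,"ty": 0.06,"tz": 0,"ax": 0,"ay": 0,"az": 0},
  {"tx": -0.985,"ty": 0.06,"tz": 0,"ax": 0,"ay": 0,"az": 0},
], gripper=1)

```text
clock: 26.95
eef_pos: [513.3, 237.8, 128.3]
tcp_rot: [-3.142, 0.0, 1.328]
contact_force: [0.4, 0.0, 0.5]
opening: 1.001
grasp_force: 0.0
```

Call:
step_arm([
  {"tx": -0.985,"ty": 0.06,"tz": 0,"ax": 0,"ay": 0,"az": 0},
  {"tx": -0.985,"ty": 0.06,"tz": 0,"ax": 0,"ay": 0,"az": 0},
  {"tx": -0.985,"ty": 0.06,"tz": 0,"ax": 0,"ay": 0,"az": 0},
  {"tx": -0.985,"ty": 0.06,"tz": 0,"ax": 0,"ay": 0,"az": 0},
  {"tx": -0.985,"ty": 0.06,"tz": 0,"ax": 0,"ay": 0,"az": 0},
])

```text
clock: 27.58
eef_pos: [490.8, 116.4, 128.3]
tcp_rot: [3.141, -0.0, 1.328]
contact_force: [-0.5, 1.0, -0.2]
opening: 0.996
grasp_force: 0.0
```

Call:
step_arm([
  {"tx": -0.985,"ty": 0.06,"tz": 0,"ax": 0,"ay": 0,"az": 0},
  {"tx": -0.985,"ty": 0.06,"tz": 0,"ax": 0,"ay": 0,"az": 0},
  {"tx": -0.985,"ty": 0.06,"tz": 0,"ax": 0,"ay": 0,"az": 0},
  {"tx": -0.985,"ty": 0.06,"tz": 0,"ax": 0,"ay": 0,"az": 0},
  {"tx": -0.95,"ty": 0.06,"tz": 0,"ax": 0,"ay": 0,"az": 0},
])

```text
clock: 28.2
eef_pos: [468.6, -4.0, 128.4]
tcp_rot: [3.141, -0.0, 1.328]
contact_force: [-0.2, 0.5, -0.7]
opening: 1.002
grasp_force: 0.0
```

```bash
python3 go.py 471 -3 51 76.3
python3 - <<'E'
from h import *
p,d=grab('top');P=wmap('top',d)
q=P[150:300,60:195].reshape(-1,3);q=q[(q[:,2]>27)&(q[:,2]<36)&(q[:,1]>190)];print('tray',cv2.minAreaRect(q[:,:2].astype(np.float32)))
for n in(2,):
    q=P[(np.hypot(P[...,0]-534,P[...,1]-360)<50)&(P[...,2]>15)&(P[...,2]<26)&(p.max(2)<110)];print(len(q),q.mean(0),q.std(0))
E
```

```text
t 28.2 pos [468.6  -4.  128.4] psi 76.1 rp [ 3.141 -0.   ] q6 0.23 open 1.002 gf 0.0
units tx 0.06 ty 0.09 tz 3.09 az -0.002
tray ((463.01116943359375, 330.14044189453125), (188.71629333496094, 251.25625610351562), 76.15509033203125)
428 [534.73621575 359.8613665   22.0977802 ] [16.59437579 19.97501618  2.45022891]
```

Call:
step_arm([
  {"tx": 0.03,"ty": 0.09,"tz": 0.8,"ax": 0,"ay": 0,"az": 0},
  {"tx": 0,"ty": 0,"tz": 0.8,"ax": 0,"ay": 0,"az": 0},
  {"tx": 0,"ty": 0,"tz": 0.8,"ax": 0,"ay": 0,"az": 0},
  {"tx": 0,"ty": 0,"tz": 0.7,"ax": 0,"ay": 0,"az": 0},
  {"tx": 0,"ty": 0,"tz": 0,"ax": 0,"ay": 0,"az": 0},
])

```text
clock: 28.88
eef_pos: [470.4, -2.6, 49.9]
tcp_rot: [-3.139, 0.001, 1.328]
contact_force: [-0.2, 0.5, -0.0]
opening: 1.0
grasp_force: 0.0
```

Call:
step_arm([
  {"tx": 0,"ty": 0,"tz": 0,"ax": 0,"ay": 0,"az": 0},
  {"tx": 0,"ty": 0,"tz": 0,"ax": 0,"ay": 0,"az": 0},
  {"tx": 0,"ty": 0,"tz": 0,"ax": 0,"ay": 0,"az": 0},
  {"tx": 0,"ty": 0,"tz": 0,"ax": 0,"ay": 0,"az": 0},
], gripper=0.5)

```text
clock: 29.38
eef_pos: [471.9, -2.4, 51.9]
tcp_rot: [3.14, -0.0, 1.328]
contact_force: [-2.5, -0.5, 3.7]
opening: 0.751
grasp_force: 64.5
```

Call:
step_arm([
  {"tx": 0,"ty": 0,"tz": -0.5,"ax": 0,"ay": 0,"az": 0},
  {"tx": 0,"ty": 0,"tz": -0.8,"ax": 0,"ay": 0,"az": 0},
  {"tx": 0,"ty": 0,"tz": -1,"ax": 0,"ay": 0,"az": 0},
  {"tx": 0,"ty": 0,"tz": -1,"ax": 0,"ay": 0,"az": 0},
  {"tx": 0,"ty": 0,"tz": 0,"ax": 0,"ay": 0,"az": 0},
])

```text
clock: 30.0
eef_pos: [473.0, -2.3, 135.7]
tcp_rot: [3.137, -0.001, 1.328]
contact_force: [0.5, -0.6, -2.2]
opening: 0.75
grasp_force: 66.8
```

```bash
python3 go.py 511.7 271 60 76.3
```

```text
t 30.0 pos [473.   -2.3 135.7] psi 76.1 rp [ 3.137e+00 -1.000e-03] q6 0.23 open 0.75 gf 66.8
units tx 10.98 ty -1.12 tz 3.03 az -0.002
```

Call:
step_arm([
  {"tx": 0.9,"ty": -0.09,"tz": 0,"ax": 0,"ay": 0,"az": 0},
  {"tx": 0.9,"ty": -0.09,"tz": 0,"ax": 0,"ay": 0,"az": 0},
  {"tx": 0.9,"ty": -0.09,"tz": 0,"ax": 0,"ay": 0,"az": 0},
  {"tx": 0.9,"ty": -0.09,"tz": 0,"ax": 0,"ay": 0,"az": 0},
  {"tx": 0.9,"ty": -0.09,"tz": 0,"ax": 0,"ay": 0,"az": 0},
])

```text
clock: 30.62
eef_pos: [487.2, 110.3, 132.7]
tcp_rot: [-3.141, 0.0, 1.328]
contact_force: [-0.6, -0.3, -1.6]
opening: 0.754
grasp_force: 66.8
```

Call:
step_arm([
  {"tx": 0.9,"ty": -0.09,"tz": 0,"ax": 0,"ay": 0,"az": 0},
  {"tx": 0.9,"ty": -0.09,"tz": 0,"ax": 0,"ay": 0,"az": 0},
  {"tx": 0.9,"ty": -0.09,"tz": 0,"ax": 0,"ay": 0,"az": 0},
  {"tx": 0.9,"ty": -0.09,"tz": 0,"ax": 0,"ay": 0,"az": 0},
  {"tx": 0.9,"ty": -0.09,"tz": 0,"ax": 0,"ay": 0,"az": 0},
])

```text
clock: 31.25
eef_pos: [503.7, 222.5, 132.9]
tcp_rot: [-3.141, 0.0, 1.328]
contact_force: [0.1, 0.1, -1.4]
opening: 0.751
grasp_force: 66.8
```

Call:
step_arm([
  {"tx": 0.9,"ty": -0.09,"tz": 0,"ax": 0,"ay": 0,"az": 0},
  {"tx": 0.9,"ty": -0.09,"tz": 0,"ax": 0,"ay": 0,"az": 0},
  {"tx": 0.15,"ty": -0.02,"tz": 0,"ax": 0,"ay": 0,"az": 0},
  {"tx": 0,"ty": 0,"tz": 0,"ax": 0,"ay": 0,"az": 0},
])

```text
clock: 31.75
eef_pos: [510.4, 270.2, 133.1]
tcp_rot: [-3.141, 0.001, 1.329]
contact_force: [-0.3, -0.8, -1.4]
opening: 0.753
grasp_force: 66.8
```

```bash
python3 go.py 511.7 271 30 76.3
python3 - <<'E'
from h import *
for n in ('top','scene'):
    p,d=grab(n,'t_%s.png'%n);P=wmap(n,d)
    q=P[(P[...,2]>27)&(P[...,2]<36)&(P[...,1]>205)&(P[...,1]<520)&(P[...,0]>310)&(P[...,0]<640)&(p.min(2)>120)];print('tray',len(q),cv2.minAreaRect(q[:,:2].astype(np.float32)))
E
```

```text
t 31.75 pos [510.4 270.2 133.1] psi 76.1 rp [-3.141e+00  1.000e-03] q6 0.73 open 0.753 gf 66.8
units tx 0.04 ty 0.04 tz 4.12 az -0.002
tray 211 ((462.4366760253906, 329.671142578125), (186.13694763183594, 250.915771484375), 76.46543884277344)
tray 137 ((466.81414794921875, 323.78143310546875), (186.70877075195312, 254.29356384277344), 75.59928894042969)
```

Tray hasn't moved. Descend and place.

Call:
step_arm([
  {"tx": 0.04,"ty": 0.04,"tz": 0.9,"ax": 0,"ay": 0,"az": 0},
  {"tx": 0,"ty": 0,"tz": 0.9,"ax": 0,"ay": 0,"az": 0},
  {"tx": 0,"ty": 0,"tz": 0.9,"ax": 0,"ay": 0,"az": 0},
  {"tx": 0,"ty": 0,"tz": 0.8,"ax": 0,"ay": 0,"az": 0},
  {"tx": 0,"ty": 0,"tz": 0.4,"ax": 0,"ay": 0,"az": 0},
])

```text
clock: 32.48
eef_pos: [511.4, 269.9, 34.9]
tcp_rot: [-3.141, 0.001, 1.327]
contact_force: [0.6, -0.1, -1.4]
opening: 0.751
grasp_force: 66.7
```

Call:
step_arm([
  {"tx": 0,"ty": 0,"tz": 0.2,"ax": 0,"ay": 0,"az": 0},
  {"tx": 0,"ty": 0,"tz": 0.1,"ax": 0,"ay": 0,"az": 0},
  {"tx": 0,"ty": 0,"tz": 0,"ax": 0,"ay": 0,"az": 0},
])

```text
clock: 32.85
eef_pos: [512.1, 270.9, 28.7]
tcp_rot: [3.141, -0.0, 1.328]
contact_force: [-0.2, -0.7, -1.1]
opening: 0.751
grasp_force: 66.7
```

```bash
python3 go.py 511.7 271 26 76.3
```

```text
t 32.85 pos [512.1 270.9  28.7] psi 76.1 rp [ 3.141 -0.   ] q6 0.73 open 0.751 gf 66.7
units tx 0.00 ty -0.02 tz 0.11 az -0.002
```

Call:
step_arm([
  {"tx": 0,"ty": 0,"tz": 0.1,"ax": 0,"ay": 0,"az": 0},
  {"tx": 0,"ty": 0,"tz": 0,"ax": 0,"ay": 0,"az": 0},
])

```text
clock: 33.1
eef_pos: [511.8, 270.8, 25.9]
tcp_rot: [3.142, -0.0, 1.328]
contact_force: [0.6, -0.1, -1.5]
opening: 0.749
grasp_force: 66.7
```

Call:
step_arm([
  {"tx": 0,"ty": 0,"tz": 0,"ax": 0,"ay": 0,"az": 0},
  {"tx": 0,"ty": 0,"tz": 0,"ax": 0,"ay": 0,"az": 0},
  {"tx": 0,"ty": 0,"tz": 0,"ax": 0,"ay": 0,"az": 0},
], gripper=0.88)

```text
clock: 33.48
eef_pos: [511.9, 270.8, 25.9]
tcp_rot: [3.141, -0.0, 1.328]
contact_force: [-0.6, 0.4, 0.4]
opening: 0.875
grasp_force: 0.0
```

Call:
step_arm([
  {"tx": 0,"ty": 0,"tz": -0.6,"ax": 0,"ay": 0,"az": 0},
  {"tx": 0,"ty": 0,"tz": -1,"ax": 0,"ay": 0,"az": 0},
  {"tx": 0,"ty": 0,"tz": -1,"ax": 0,"ay": 0,"az": 0},
  {"tx": 0,"ty": 0,"tz": -1,"ax": 0,"ay": 0,"az": 0},
  {"tx": 0,"ty": 0,"tz": -0.5,"ax": 0,"ay": 0,"az": 0},
])

```text
clock: 34.1
eef_pos: [512.5, 271.2, 130.5]
tcp_rot: [3.14, -0.002, 1.328]
contact_force: [-0.4, 0.4, -0.3]
opening: 0.879
grasp_force: 0.0
```

```bash
python3 go.py 468 -203.5 130 76.3
```

```text
t 34.1 pos [512.5 271.2 130.5] psi 76.1 rp [ 3.14e+00 -2.00e-03] q6 0.73 open 0.879 gf 0.0
units tx -18.86 ty 2.83 tz 0.02 az -0.002
```

Call:
step_arm([
  {"tx": -0.94,"ty": 0.14,"tz": 0,"ax": 0,"ay": 0,"az": 0},
  {"tx": -0.94,"ty": 0.14,"tz": 0,"ax": 0,"ay": 0,"az": 0},
  {"tx": -0.94,"ty": 0.14,"tz": 0,"ax": 0,"ay": 0,"az": 0},
  {"tx": -0.94,"ty": 0.14,"tz": 0,"ax": 0,"ay": 0,"az": 0},
  {"tx": -0.94,"ty": 0.14,"tz": 0,"ax": 0,"ay": 0,"az": 0},
], gripper=1)

```text
clock: 34.72
eef_pos: [499.3, 150.0, 127.3]
tcp_rot: [-3.14, 0.001, 1.327]
contact_force: [-0.1, -0.2, 0.8]
opening: 1.0
grasp_force: 0.0
```

Call:
step_arm([
  {"tx": -0.94,"ty": 0.14,"tz": 0,"ax": 0,"ay": 0,"az": 0},
  {"tx": -0.94,"ty": 0.14,"tz": 0,"ax": 0,"ay": 0,"az": 0},
  {"tx": -0.94,"ty": 0.14,"tz": 0,"ax": 0,"ay": 0,"az": 0},
  {"tx": -0.94,"ty": 0.14,"tz": 0,"ax": 0,"ay": 0,"az": 0},
  {"tx": -0.94,"ty": 0.14,"tz": 0,"ax": 0,"ay": 0,"az": 0},
])

```text
clock: 35.35
eef_pos: [487.7, 32.1, 127.4]
tcp_rot: [-3.14, 0.001, 1.327]
contact_force: [-0.5, 0.1, 0.5]
opening: 1.003
grasp_force: 0.0
```

Call:
step_arm([
  {"tx": -0.94,"ty": 0.14,"tz": 0,"ax": 0,"ay": 0,"az": 0},
  {"tx": -0.94,"ty": 0.14,"tz": 0,"ax": 0,"ay": 0,"az": 0},
  {"tx": -0.94,"ty": 0.14,"tz": 0,"ax": 0,"ay": 0,"az": 0},
  {"tx": -0.94,"ty": 0.14,"tz": 0,"ax": 0,"ay": 0,"az": 0},
  {"tx": -0.94,"ty": 0.14,"tz": 0,"ax": 0,"ay": 0,"az": 0},
])

```text
clock: 35.98
eef_pos: [476.1, -85.8, 127.3]
tcp_rot: [-3.139, 0.0, 1.327]
contact_force: [0.3, 0.3, 0.0]
opening: 0.998
grasp_force: 0.0
```

Call:
step_arm([
  {"tx": -0.94,"ty": 0.14,"tz": 0,"ax": 0,"ay": 0,"az": 0},
  {"tx": -0.94,"ty": 0.14,"tz": 0,"ax": 0,"ay": 0,"az": 0},
  {"tx": -0.94,"ty": 0.14,"tz": 0,"ax": 0,"ay": 0,"az": 0},
  {"tx": -0.94,"ty": 0.14,"tz": 0,"ax": 0,"ay": 0,"az": 0},
  {"tx": -0.94,"ty": 0.14,"tz": 0,"ax": 0,"ay": 0,"az": 0},
])

```text
clock: 36.6
eef_pos: [464.6, -203.6, 127.3]
tcp_rot: [-3.139, -0.0, 1.327]
contact_force: [-0.3, 0.3, 0.4]
opening: 1.002
grasp_force: 0.0
```

```bash
python3 go.py 468 -203.5 51 76.3
```

```text
t 36.6 pos [ 464.6 -203.6  127.3] psi 76.0 rp [-3.139 -0.   ] q6 -0.17 open 1.002 gf 0.0
units tx 0.04 ty 0.13 tz 3.05 az -0.003
```

Call:
step_arm([
  {"tx": 0.02,"ty": 0.13,"tz": 0.8,"ax": 0,"ay": 0,"az": 0},
  {"tx": 0,"ty": 0,"tz": 0.8,"ax": 0,"ay": 0,"az": 0},
  {"tx": 0,"ty": 0,"tz": 0.8,"ax": 0,"ay": 0,"az": 0},
  {"tx": 0,"ty": 0,"tz": 0.65,"ax": 0,"ay": 0,"az": 0},
  {"tx": 0,"ty": 0,"tz": 0,"ax": 0,"ay": 0,"az": 0},
])

```text
clock: 37.22
eef_pos: [468.3, -202.5, 50.6]
tcp_rot: [-3.138, -0.0, 1.327]
contact_force: [0.2, 0.2, -0.2]
opening: 1.001
grasp_force: 0.0
```

Call:
step_arm([
  {"tx": 0,"ty": 0,"tz": 0,"ax": 0,"ay": 0,"az": 0},
  {"tx": 0,"ty": 0,"tz": 0,"ax": 0,"ay": 0,"az": 0},
  {"tx": 0,"ty": 0,"tz": 0,"ax": 0,"ay": 0,"az": 0},
  {"tx": 0,"ty": 0,"tz": 0,"ax": 0,"ay": 0,"az": 0},
], gripper=0.5)

```text
clock: 37.72
eef_pos: [470.2, -202.8, 53.0]
tcp_rot: [3.141, 0.0, 1.328]
contact_force: [-3.6, -0.2, 6.2]
opening: 0.747
grasp_force: 64.5
```

Call:
step_arm([
  {"tx": 0,"ty": 0,"tz": -0.5,"ax": 0,"ay": 0,"az": 0},
  {"tx": 0,"ty": 0,"tz": -0.8,"ax": 0,"ay": 0,"az": 0},
  {"tx": 0,"ty": 0,"tz": -1,"ax": 0,"ay": 0,"az": 0},
  {"tx": 0,"ty": 0,"tz": -1,"ax": 0,"ay": 0,"az": 0},
  {"tx": 0,"ty": 0,"tz": 0,"ax": 0,"ay": 0,"az": 0},
])

```text
clock: 38.35
eef_pos: [471.5, -203.1, 136.8]
tcp_rot: [3.137, 0.001, 1.328]
contact_force: [-0.0, 0.0, -2.1]
opening: 0.744
grasp_force: 66.4
```

```bash
python3 - <<'E'
from h import *
p,d=grab('top','t2.png');P=wmap('top',d)
q=P[(P[...,2]>27)&(P[...,2]<36)&(P[...,1]>190)&(P[...,1]<520)&(P[...,0]>300)&(P[...,0]<650)&(p.min(2)>120)];(c,s,a)=cv2.minAreaRect(q[:,:2].astype(np.float32));print('tray',c,s,a)
t=np.radians(a-90);e=np.array([np.cos(t),np.sin(t)]);f=np.array([-e[1],e[0]])
for i in(-1,1):
    for j in(-1,1): print(i,j,np.array(c)+61.5*i*e+45.7*j*f)
E
python3 go.py 392.3 300 60 76.3
```

```text
tray (462.71148681640625, 329.9599914550781) (189.4235076904297, 251.10418701171875) 76.06533813476562
-1 -1 [392.0161151  300.41503558]
-1 1 [414.02662865 389.12522267]
1 -1 [511.39634499 270.79476024]
1 1 [533.40685854 359.50494733]
t 38.4 pos [ 470.7 -202.8  135.5] psi 76.1 rp [3.139 0.   ] q6 -0.17 open 0.742 gf 66.4
units tx 18.77 ty -7.88 tz 3.02 az -0.002
```

Call:
step_arm([
  {"tx": 0.93,"ty": -0.39,"tz": 0,"ax": 0,"ay": 0,"az": 0},
  {"tx": 0.93,"ty": -0.39,"tz": 0,"ax": 0,"ay": 0,"az": 0},
  {"tx": 0.93,"ty": -0.39,"tz": 0,"ax": 0,"ay": 0,"az": 0},
  {"tx": 0.93,"ty": -0.39,"tz": 0,"ax": 0,"ay": 0,"az": 0},
  {"tx": 0.93,"ty": -0.39,"tz": 0,"ax": 0,"ay": 0,"az": 0},
])

```text
clock: 39.02
eef_pos: [449.8, -77.1, 133.5]
tcp_rot: [-3.14, 0.0, 1.328]
contact_force: [-0.7, 0.1, -2.0]
opening: 0.742
grasp_force: 66.4
```

Call:
step_arm([
  {"tx": 0.93,"ty": -0.39,"tz": 0,"ax": 0,"ay": 0,"az": 0},
  {"tx": 0.93,"ty": -0.39,"tz": 0,"ax": 0,"ay": 0,"az": 0},
  {"tx": 0.93,"ty": -0.39,"tz": 0,"ax": 0,"ay": 0,"az": 0},
  {"tx": 0.93,"ty": -0.39,"tz": 0,"ax": 0,"ay": 0,"az": 0},
  {"tx": 0.93,"ty": -0.39,"tz": 0,"ax": 0,"ay": 0,"az": 0},
])

```text
clock: 39.65
eef_pos: [430.4, 47.3, 133.6]
tcp_rot: [-3.14, 0.001, 1.328]
contact_force: [-0.2, 0.5, -1.6]
opening: 0.745
grasp_force: 66.5
```

Call:
step_arm([
  {"tx": 0.93,"ty": -0.39,"tz": 0,"ax": 0,"ay": 0,"az": 0},
  {"tx": 0.93,"ty": -0.39,"tz": 0,"ax": 0,"ay": 0,"az": 0},
  {"tx": 0.93,"ty": -0.39,"tz": 0,"ax": 0,"ay": 0,"az": 0},
  {"tx": 0.93,"ty": -0.39,"tz": 0,"ax": 0,"ay": 0,"az": 0},
  {"tx": 0.93,"ty": -0.39,"tz": 0,"ax": 0,"ay": 0,"az": 0},
])

```text
clock: 40.28
eef_pos: [411.1, 171.7, 133.6]
tcp_rot: [-3.14, 0.001, 1.328]
contact_force: [0.5, -0.2, -1.6]
opening: 0.745
grasp_force: 66.4
```

Call:
step_arm([
  {"tx": 0.93,"ty": -0.39,"tz": 0,"ax": 0,"ay": 0,"az": 0},
  {"tx": 0.93,"ty": -0.39,"tz": 0,"ax": 0,"ay": 0,"az": 0},
  {"tx": 0.93,"ty": -0.39,"tz": 0,"ax": 0,"ay": 0,"az": 0},
  {"tx": 0.93,"ty": -0.39,"tz": 0,"ax": 0,"ay": 0,"az": 0},
  {"tx": 0.93,"ty": -0.39,"tz": 0,"ax": 0,"ay": 0,"az": 0},
])

```text
clock: 40.9
eef_pos: [391.7, 296.1, 133.4]
tcp_rot: [-3.14, 0.001, 1.328]
contact_force: [0.1, -0.1, -2.8]
opening: 0.743
grasp_force: 66.5
```

```bash
python3 go.py 392 300.4 30 76.3
python3 - <<'E'
from h import *
for n in ('top','scene'):
    p,d=grab(n,'t_%s.png'%n);P=wmap(n,d)
    q=P[(P[...,2]>27)&(P[...,2]<36)&(P[...,1]>205)&(P[...,1]<520)&(P[...,0]>310)&(P[...,0]<640)&(p.min(2)>120)];print('tray',len(q),cv2.minAreaRect(q[:,:2].astype(np.float32)))
E
```

```text
t 40.9 pos [391.7 296.1 133.4] psi 76.1 rp [-3.14e+00  1.00e-03] q6 0.89 open 0.743 gf 66.5
units tx 0.17 ty -0.03 tz 4.14 az -0.002
tray 389 ((462.8185119628906, 330.0579833984375), (187.8146209716797, 250.86497497558594), 76.21354675292969)
tray 147 ((465.67333984375, 325.64776611328125), (187.51739501953125, 255.82998657226562), 75.58064270019531)
```

Call:
step_arm([
  {"tx": 0.12,"ty": -0.02,"tz": 0.9,"ax": 0,"ay": 0,"az": 0},
  {"tx": 0,"ty": 0,"tz": 0.9,"ax": 0,"ay": 0,"az": 0},
  {"tx": 0,"ty": 0,"tz": 0.9,"ax": 0,"ay": 0,"az": 0},
  {"tx": 0,"ty": 0,"tz": 0.8,"ax": 0,"ay": 0,"az": 0},
  {"tx": 0,"ty": 0,"tz": 0.4,"ax": 0,"ay": 0,"az": 0},
])

```text
clock: 41.62
eef_pos: [391.9, 297.5, 35.5]
tcp_rot: [-3.14, 0.002, 1.328]
contact_force: [-0.4, 0.9, -1.2]
opening: 0.747
grasp_force: 66.5
```

Call:
step_arm([
  {"tx": 0,"ty": 0,"tz": 0.2,"ax": 0,"ay": 0,"az": 0},
  {"tx": 0,"ty": 0,"tz": 0.1,"ax": 0,"ay": 0,"az": 0},
  {"tx": 0,"ty": 0,"tz": 0,"ax": 0,"ay": 0,"az": 0},
])

```text
clock: 42.0
eef_pos: [393.0, 298.8, 29.8]
tcp_rot: [3.141, -0.0, 1.328]
contact_force: [-0.5, 0.3, -2.2]
opening: 0.746
grasp_force: 66.5
```

```bash
python3 go.py 392 300.4 27 76.3
```

```text
t 42.0 pos [393.  298.8  29.8] psi 76.1 rp [ 3.141 -0.   ] q6 0.89 open 0.746 gf 66.5
units tx 0.05 ty -0.05 tz 0.11 az -0.002
```

Call:
step_arm([
  {"tx": 0.03,"ty": 0,"tz": 0.11,"ax": 0,"ay": 0,"az": 0},
  {"tx": 0,"ty": 0,"tz": 0,"ax": 0,"ay": 0,"az": 0},
])

```text
clock: 42.25
eef_pos: [393.0, 299.5, 26.9]
tcp_rot: [3.141, -0.0, 1.328]
contact_force: [0.1, -0.3, -2.5]
opening: 0.744
grasp_force: 66.5
```

Call:
step_arm([
  {"tx": 0,"ty": 0,"tz": 0,"ax": 0,"ay": 0,"az": 0},
  {"tx": 0,"ty": 0,"tz": 0,"ax": 0,"ay": 0,"az": 0},
  {"tx": 0,"ty": 0,"tz": 0,"ax": 0,"ay": 0,"az": 0},
], gripper=0.88)

```text
clock: 42.62
eef_pos: [393.1, 299.5, 26.9]
tcp_rot: [3.141, -0.0, 1.328]
contact_force: [-0.2, 0.3, -0.2]
opening: 0.878
grasp_force: 0.0
```

Call:
step_arm([
  {"tx": 0,"ty": 0,"tz": -0.6,"ax": 0,"ay": 0,"az": 0},
  {"tx": 0,"ty": 0,"tz": -1,"ax": 0,"ay": 0,"az": 0},
  {"tx": 0,"ty": 0,"tz": -1,"ax": 0,"ay": 0,"az": 0},
  {"tx": 0,"ty": 0,"tz": -1,"ax": 0,"ay": 0,"az": 0},
  {"tx": 0,"ty": 0,"tz": -0.5,"ax": 0,"ay": 0,"az": 0},
])

```text
clock: 43.25
eef_pos: [393.5, 299.9, 131.3]
tcp_rot: [3.14, -0.002, 1.328]
contact_force: [0.2, 0.2, -0.1]
opening: 0.879
grasp_force: 0.0
```

```bash
python3 go.py 427 107 100 76.3
```

```text
t 43.25 pos [393.5 299.9 131.3] psi 76.1 rp [ 3.14e+00 -2.00e-03] q6 0.89 open 0.879 gf 0.0
units tx -7.17 ty 3.15 tz 1.25 az -0.002
```

Call:
step_arm([
  {"tx": -0.9,"ty": 0.39,"tz": 0,"ax": 0,"ay": 0,"az": 0},
  {"tx": -0.9,"ty": 0.39,"tz": 0,"ax": 0,"ay": 0,"az": 0},
  {"tx": -0.9,"ty": 0.39,"tz": 0,"ax": 0,"ay": 0,"az": 0},
  {"tx": -0.9,"ty": 0.39,"tz": 0,"ax": 0,"ay": 0,"az": 0},
  {"tx": -0.9,"ty": 0.39,"tz": 0,"ax": 0,"ay": 0,"az": 0},
], gripper=0)

```text
clock: 43.88
eef_pos: [413.2, 177.7, 129.4]
tcp_rot: [-3.141, 0.0, 1.328]
contact_force: [0.0, -0.6, 0.3]
opening: 0.004
grasp_force: 0.0
```

Call:
step_arm([
  {"tx": -0.9,"ty": 0.39,"tz": 0,"ax": 0,"ay": 0,"az": 0},
  {"tx": -0.9,"ty": 0.39,"tz": 0,"ax": 0,"ay": 0,"az": 0},
  {"tx": -0.9,"ty": 0.41,"tz": 0,"ax": 0,"ay": 0,"az": 0},
  {"tx": 0,"ty": 0,"tz": 0.5,"ax": 0,"ay": 0,"az": 0},
  {"tx": 0,"ty": 0,"tz": 0,"ax": 0,"ay": 0,"az": 0},
])

```text
clock: 44.5
eef_pos: [425.0, 106.0, 115.8]
tcp_rot: [-3.14, 0.001, 1.327]
contact_force: [0.0, 0.0, -0.7]
opening: 0.002
grasp_force: 0.0
```

```bash
python3 go.py 427 107 65 76.3
python3 - <<'E'
from h import *
p,d=grab('top','t3.png');P=wmap('top',d);g,_=grab('scene','s3.png')
o=np.hstack([cv2.resize(p[150:290,90:230],(400,400)),cv2.resize(g[140:280,290:430],(400,400))]);cv2.imwrite('pics/c3.png',o[...,::-1])
q=P[(P[...,2]>27)&(P[...,2]<36)&(P[...,1]>190)&(P[...,1]<520)&(P[...,0]>300)&(P[...,0]<650)&(p.min(2)>120)];print('tray',cv2.minAreaRect(q[:,:2].astype(np.float32)))
for c in[(392,300),(511.5,271),(533.5,360),(414,389)]:
    q=P[(np.hypot(P[...,0]-c[0],P[...,1]-c[1])<48)&(P[...,2]>8)&(P[...,2]<27)&(p.max(2)<110)];print(c,len(q),np.median(q,0).round(1) if len(q) else '',np.percentile(q[:,2],[10,90]) if len(q) else '')
E
```

```text
t 44.5 pos [425.  106.  115.8] psi 76.1 rp [-3.14e+00  1.00e-03] q6 0.48 open 0.002 gf 0.0
units tx 0.06 ty 0.07 tz 2.03 az -0.003
tray ((463.216796875, 330.1411437988281), (187.4169158935547, 251.06700134277344), 76.41699981689453)
(392, 300) 44 [397.  330.2  20.6] [13.58253215 23.89364343]
(511.5, 271) 310 [519.5 272.5  22.5] [18.40608409 25.34618861]
(533.5, 360) 478 [534.5 357.9  22.1] [14.83670814 25.36395135]
(414, 389) 53 [420.7 429.9  16.2] [ 9.93592045 24.68496318]
```

View pics/c3.png

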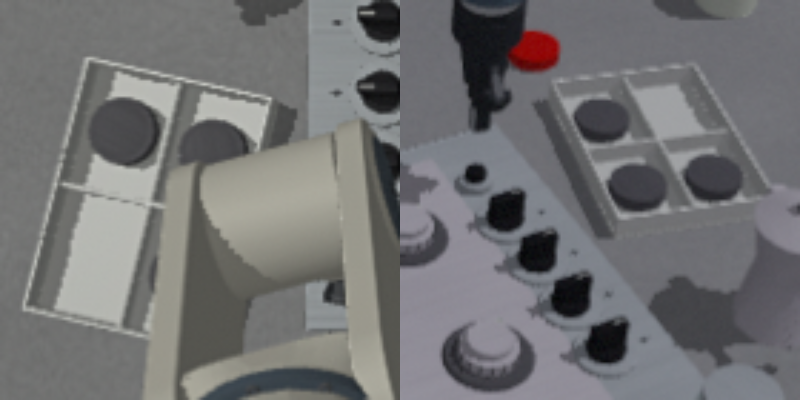

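The crop shows three dark caps flat in three compartments, all the knob pointers at their marks, and the shut fingers above the button. Next is the press.

Call:
step_arm([
  {"tx": 0.04,"ty": 0.06,"tz": 0.8,"ax": 0,"ay": 0,"az": 0},
  {"tx": 0,"ty": 0,"tz": 0.8,"ax": 0,"ay": 0,"az": 0},
  {"tx": 0,"ty": 0,"tz": 0.5,"ax": 0,"ay": 0,"az": 0},
  {"tx": 0,"ty": 0,"tz": 0,"ax": 0,"ay": 0,"az": 0},
])

```text
clock: 45.1
eef_pos: [427.0, 106.7, 63.7]
tcp_rot: [-3.14, 0.001, 1.329]
contact_force: [0.1, 0.1, -0.4]
opening: 0.001
grasp_force: 0.0
```

Call:
step_arm([
  {"tx": 0,"ty": 0,"tz": 0.1,"ax": 0,"ay": 0,"az": 0},
  {"tx": 0,"ty": 0,"tz": 0.08,"ax": 0,"ay": 0,"az": 0},
  {"tx": 0,"ty": 0,"tz": 0,"ax": 0,"ay": 0,"az": 0},
])

```text
clock: 45.48
eef_pos: [427.7, 106.4, 60.0]
tcp_rot: [3.141, -0.0, 1.328]
contact_force: [-0.5, 0.6, -0.1]
opening: -0.004
grasp_force: 0.0
```

```bash
python3 go.py 427 107 51 76.3;python3 -c "
from rig import r;s=r.sense();print(s['contact_force'],s['wrist_torque'])"
```

```text
t 45.48 pos [427.7 106.4  60. ] psi 76.1 rp [ 3.141 -0.   ] q6 0.48 open -0.004 gf 0.0
units tx 0.01 ty -0.03 tz 0.36 az -0.002
[-0.47325075  0.58675772 -0.12041659] [0.02105182 0.01473038 0.03816418]
```

Call:
step_arm([
  {"tx": 0,"ty": 0,"tz": 0.12,"ax": 0,"ay": 0,"az": 0},
  {"tx": 0,"ty": 0,"tz": 0.12,"ax": 0,"ay": 0,"az": 0},
  {"tx": 0,"ty": 0,"tz": 0.08,"ax": 0,"ay": 0,"az": 0},
  {"tx": 0,"ty": 0,"tz": 0,"ax": 0,"ay": 0,"az": 0},
])

```text
clock: 45.98
eef_pos: [427.9, 106.5, 51.8]
tcp_rot: [3.141, -0.0, 1.328]
contact_force: [0.4, -0.1, 5.1]
opening: 0.001
grasp_force: 2.2
```

Call:
step_arm([
  {"tx": 0,"ty": 0,"tz": 0.06,"ax": 0,"ay": 0,"az": 0},
  {"tx": 0,"ty": 0,"tz": 0,"ax": 0,"ay": 0,"az": 0},
])

```text
clock: 46.22
eef_pos: [428.0, 106.5, 50.9]
tcp_rot: [3.141, -0.0, 1.328]
contact_force: [-1.0, -1.1, 14.6]
opening: -0.001
grasp_force: 7.4
```

Call:
step_arm([
  {"tx": 0,"ty": 0,"tz": 0,"ax": 0,"ay": 0,"az": 0},
  {"tx": 0,"ty": 0,"tz": 0,"ax": 0,"ay": 0,"az": 0},
  {"tx": 0,"ty": 0,"tz": 0,"ax": 0,"ay": 0,"az": 0},
  {"tx": 0,"ty": 0,"tz": 0,"ax": 0,"ay": 0,"az": 0},
  {"tx": 0,"ty": 0,"tz": 0,"ax": 0,"ay": 0,"az": 0},
])

```text
clock: 46.85
eef_pos: [427.9, 106.5, 50.9]
tcp_rot: [3.141, -0.0, 1.328]
contact_force: [-1.1, -1.5, 14.7]
opening: 0.0
grasp_force: 7.3
```

Call:
step_arm([
  {"tx": 0,"ty": 0,"tz": 0,"ax": 0,"ay": 0,"az": 0},
  {"tx": 0,"ty": 0,"tz": 0,"ax": 0,"ay": 0,"az": 0},
  {"tx": 0,"ty": 0,"tz": 0,"ax": 0,"ay": 0,"az": 0},
  {"tx": 0,"ty": 0,"tz": 0,"ax": 0,"ay": 0,"az": 0},
  {"tx": 0,"ty": 0,"tz": 0,"ax": 0,"ay": 0,"az": 0},
])

```text
clock: 47.48
eef_pos: [428.0, 106.5, 50.9]
tcp_rot: [3.141, -0.0, 1.328]
contact_force: [-2.9, -1.4, 14.8]
opening: -0.0
grasp_force: 7.3
```

Call:
step_arm([
  {"tx": 0,"ty": 0,"tz": 0,"ax": 0,"ay": 0,"az": 0},
  {"tx": 0,"ty": 0,"tz": 0,"ax": 0,"ay": 0,"az": 0},
  {"tx": 0,"ty": 0,"tz": 0,"ax": 0,"ay": 0,"az": 0},
  {"tx": 0,"ty": 0,"tz": 0,"ax": 0,"ay": 0,"az": 0},
  {"tx": 0,"ty": 0,"tz": 0,"ax": 0,"ay": 0,"az": 0},
])

```text
clock: 48.1
eef_pos: [428.0, 106.5, 50.9]
tcp_rot: [3.141, -0.0, 1.328]
contact_force: [-1.5, -0.6, 14.6]
opening: 0.002
grasp_force: 7.3
```

Run:
```python
from h import *
g,d=grab('scene');cv2.imwrite('pics/c4.png',cv2.resize(g[130:290,290:450],(560,560))[...,::-1])
print(r.sense()['contact_force'])
```

```text
[-1.84812607 -0.46138227 14.96135583]
```

View pics/c4.png

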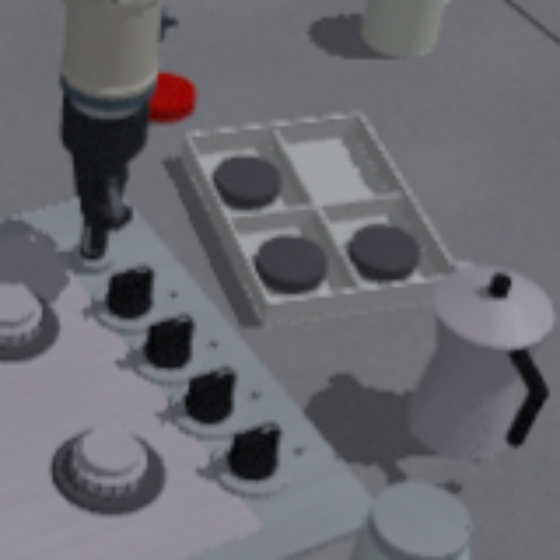

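The fingers hold the button in with about 14.6 N at 8 mm of travel, so it has bottomed out. The caps and knobs haven't changed. Letting go.

Call:
step_arm([
  {"tx": 0,"ty": 0,"tz": 0,"ax": 0,"ay": 0,"az": 0},
  {"tx": 0,"ty": 0,"tz": -0.5,"ax": 0,"ay": 0,"az": 0},
  {"tx": 0,"ty": 0,"tz": -1,"ax": 0,"ay": 0,"az": 0},
  {"tx": 0,"ty": 0,"tz": -1,"ax": 0,"ay": 0,"az": 0},
  {"tx": 0,"ty": 0,"tz": -1,"ax": 0,"ay": 0,"az": 0},
])

```text
clock: 48.78
eef_pos: [426.9, 106.3, 138.5]
tcp_rot: [-3.141, 0.001, 1.328]
contact_force: [0.0, 0.5, 0.3]
opening: -0.003
grasp_force: 0.0
```

Call:
step_arm([
  {"tx": -0.9,"ty": 0,"tz": -0.5,"ax": 0,"ay": 0,"az": 0},
  {"tx": -0.9,"ty": 0,"tz": 0,"ax": 0,"ay": 0,"az": 0},
  {"tx": -0.9,"ty": 0,"tz": 0,"ax": 0,"ay": 0,"az": 0},
  {"tx": -0.9,"ty": 0,"tz": 0,"ax": 0,"ay": 0,"az": 0},
  {"tx": 0,"ty": 0,"tz": 0,"ax": 0,"ay": 0,"az": 0},
])

```text
clock: 49.4
eef_pos: [405.1, 18.3, 150.2]
tcp_rot: [-3.141, 0.0, 1.326]
contact_force: [0.8, -0.1, -0.3]
opening: 0.001
grasp_force: 0.0
```

Call:
step_arm([
  {"tx": -0.9,"ty": 0,"tz": 0,"ax": 0,"ay": 0,"az": 0},
  {"tx": -0.9,"ty": 0,"tz": 0,"ax": 0,"ay": 0,"az": 0},
  {"tx": -0.9,"ty": 0,"tz": 0,"ax": 0,"ay": 0,"az": 0},
  {"tx": 0,"ty": 0,"tz": 0,"ax": 0,"ay": 0,"az": 0},
  {"tx": 0,"ty": 0,"tz": 0,"ax": 0,"ay": 0,"az": 0},
])

```text
clock: 50.02
eef_pos: [390.0, -45.8, 150.3]
tcp_rot: [-3.142, -0.0, 1.328]
contact_force: [-0.9, 0.4, -0.9]
opening: -0.0
grasp_force: 0.0
```

```bash
python3 kn.py
python3 - <<'E'
from h import *
p,d=grab('top');P=wmap('top',d);cv2.imwrite('pics/f.png',cv2.resize(p[40:290,80:400],(768,600))[...,::-1])
for c in[(392,300),(511.5,271),(533.5,360),(414,389)]:
    q=P[(np.hypot(P[...,0]-c[0],P[...,1]-c[1])<40)&(P[...,2]>8)&(P[...,2]<27)&(p.max(2)<110)];print(c,len(q),np.median(q,0).round(1) if len(q) else '')
q=P[(np.hypot(P[...,0]-427,P[...,1]-107)<8)];print('btn z',np.median(q[:,2]))
E
```

```text
1 74 [495.9 105.2  53.8] bar 89.1
2 74 [566.1 104.5  53.8] bar 88.9
3 87 [636.  103.7  52.8] bar 87.9
4 83 [705.6 103.   53.2] bar 89.6
tray (462.7258605957031, 329.8682861328125) (188.59117126464844, 251.0316162109375) 76.08621215820312
(392, 300) 446 [391.1 296.8  22.4]
(511.5, 271) 444 [510.5 269.8  22.6]
(533.5, 360) 428 [533.8 356.5  22.5]
(414, 389) 2 [430.4 417.9   8.4]
btn z 33.87058074204015
```

View pics/f.png

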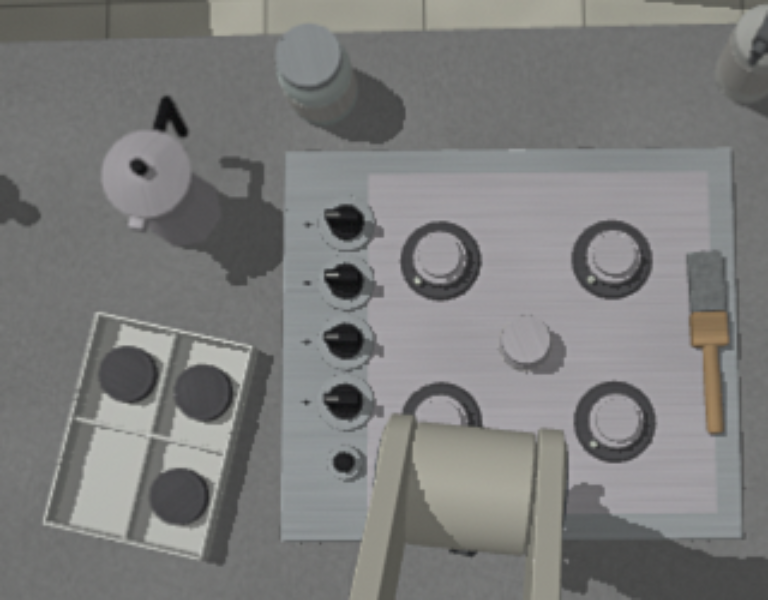

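The final view shows all four burners bare and three caps flat in separate compartments, their tops about 22 mm above the counter. The knobs are at their marks, the button is out at 34 mm, the bystanders haven't moved, and the arm is clear. I'm handing it in.

```bash
python3 -c "
from rig import workorder;print(workorder.sign_off())"
```

```text
the job is handed in; nothing more can be done
None
```

The job is done and handed in: all four knobs are at the off stop, the three caps that were on the hob lie flat in separate tray compartments, the ignition button was held fully in for about 2 s and is out again, and the tin, coffee pot and brush were not touched; sign-off returned no pass/fail result.

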